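Load the agar-plate dryer, set its vent and start it

TASK

Fold the dryer's clear blue-framed cover fully open and lay every small agar dish that is on the bench flat and side by side on the tray floor inside. Then fold the cover down to the orange vent mark, 30 degrees above shut, and leave it there; next throw the fan lever all the way into the notch with the green mark, and last hang the orange tag by its square eye on the peg. Leave the bottle, the stack of large dishes and the tube rack where they stand.

Things in the scene. Friction and masses are not known exactly. Their poses are not given: they have to be found in the camera images.
- dryer: Fixed white plate dryer. Origin: centre of the tray's underside on the bench. Own x points away from its front (handle) side to its hinge side, y to its left, z up. The open tray is 160 (x) x 260 (y) mm outside, 45 mm high, with 5 mm walls and bottom. A grey lever housing (150 x 76 mm, 50 mm high, centre at x -5, y +170 mm) adjoins its left side
- tray_floor (a point): Centre of the tray's inner floor, 5 mm above the bench (150 x 250 mm inside; rim 45 mm above the bench). Room for four dishes side by side, two by two
- cover (a joint): Angle of the clear blue-framed cover about its hinge along the tray's far (+x) rim: 0 = shut (level), grows as it folds up, 1.57 = upright, stop at 1.8. The hinge is stiff: the cover stays where it is left (about 4 N at the handle moves it). Vent mark at 0.524 rad
- cover_hinge (a point): Middle of the cover's hinge axis, 80 mm behind the dryer's centre and 48 mm above the bench. The axis runs along the dryer's y
- cover_handle (a point): Middle of the cover's handle: a round blue bar, 10 mm thick, 128 mm long along the dryer's y, 200 mm from the hinge axis in the cover's plane (4 mm to its outer side). Two 8 mm arms, 60 mm either side, hold it 40 mm clear of the cover's free edge (256 mm wide, 157 mm from the hinge), so it can be pinched from above across the dryer's x at any cover angle
- vent_mark (a point): Orange bar on the steel quadrant at the dryer's right (-y) end, pointing out from the hinge at 30 degrees above shut; the cover's side edge lines up with it at 0.524 rad. Quadrant radius 40 mm; this point is at the arc
- fan_lever (a joint): Angle of the fan lever: 0 = upright (neutral), positive leans to the dryer's +x, negative to its -x. The notches are at the ends of its throw, at about 0.55 and -0.55 (stops at 0.6). Stays where it is left (about 2 N)
- lever_pivot (a point): Axis of the lever (along the dryer's y), 40 mm above the bench, centre of the grey housing
- lever_knob (a point): Centre of the lever's black ball, 26 mm in diameter, on a 10 mm stem, 95 mm from the pivot
- green_mark: Green plate (30 x 70 mm) on the top of the lever housing, marking one end notch of the lever; origin at its centre, 50 mm before or behind the lever (dryer's x) - which side varies
- yellow_mark: Yellow plate like the green one, marking the other notch
- dish1: Small closed agar dish (red), round, 55 mm in diameter, 15 mm high, 35 g; origin at the centre of its underside, z up. May be absent
- dish2: Small closed agar dish (green), round, 55 mm in diameter, 15 mm high, 35 g; origin at the centre of its underside, z up. May be absent
- dish3: Small closed agar dish (amber), round, 55 mm in diameter, 15 mm high, 35 g; origin at the centre of its underside, z up. May be absent
- dish4: Small closed agar dish (magenta), round, 55 mm in diameter, 15 mm high, 35 g; origin at the centre of its underside, z up. May be absent
- tag: Orange rigid tag, 6 mm thick (its x), 50 mm wide (y), 140 mm tall (z), origin at the middle of its lower edge; it stands upright in the grey stand's slot. The square eye (28 x 28 mm) is centred 80 mm up; above 104 mm is a grip tab 24 mm wide and 36 mm high, to pinch across its thickness from above. 60 g
- tag_eye (a point): Centre of the tag's square eye
- tag_stand: Fixed grey stand 50 x 90 mm (x, y), 33 mm high, with a slot 9 mm wide (x), 56 mm long (y), whose floor is 5 mm above the bench; origin: centre of its underside
- peg_stand: Fixed steel stand: post 16 mm in diameter, 142 mm high, on a base plate; origin at the post's foot. A peg 8 mm in diameter leaves the post along the stand's -x, from 130 mm height at the post's axis up to 150 mm at its red tip, 75 mm out
- peg_tip (a point): Tip of the peg
- peg_root (a point): Where the peg's axis meets the post's axis
- wash_bottle: White wash bottle, 64 mm in diameter, 170 mm tall: leave alone
- dish_stack: Stack of three large dishes, 90 mm in diameter, 48 mm tall: leave alone
- tube_rack: Tube rack 60 x 120 mm with four capped tubes, 96 mm tall: leave alone
Things that resemble listed ones, but are neither listed nor needed, are in the scene too. What is shaped like the dish1 but black or yellow is not meant.

How it is judged:
On the way, in this order (a step that is already met when the one before it is completed fails the run):
1. the cover is folded fully open (value of joint cover above 1.4 rad), for 0.2 s.
2. every dish present lies flat on the tray floor, with the cover open (x of dish1 in the frame of dryer between -0.0525 and 0.0525 m and y of dish1 in the frame of dryer between -0.1025 and 0.1025 m and z of each of dish1, dish2, dish3, dish4 in the frame of dryer below 0.013 m and angle between each of dish1, dish2, dish3, dish4's own z axis and vertical below 0.12 rad and linear speed of each of dish1, dish2, dish3, dish4 below 0.03 m/s and x of dish2 in the frame of dryer between -0.0525 and 0.0525 m and y of dish2 in the frame of dryer between -0.1025 and 0.1025 m and x of dish3 in the frame of dryer between -0.0525 and 0.0525 m and y of dish3 in the frame of dryer between -0.1025 and 0.1025 m and x of dish4 in the frame of dryer between -0.0525 and 0.0525 m and y of dish4 in the frame of dryer between -0.1025 and 0.1025 m and value of joint cover above 1.3 rad), for 0.3 s.
3. the cover rests at the orange vent mark (value of joint cover between 0.4186 and 0.6286 rad and velocity of joint cover between -0.05 and 0.05 rad/s), for 0.4 s.
4. the lever is in the notch with the green mark (((x of green_mark in the frame of dryer above -0.005 m and value of joint fan_lever above 0.44 rad) or (x of green_mark in the frame of dryer below -0.005 m and value of joint fan_lever below -0.44 rad))), for 0.2 s.
5. the tag hangs on the peg (x of tag_eye in the frame of peg_stand between -0.074 and 0 m and y of tag_eye in the frame of peg_stand between -0.015 and 0.015 m and z of tag_eye in the frame of peg_stand between 0.108 and 0.146 m and angle between tag's own z axis and vertical below 0.45 rad and linear speed of tag below 0.03 m/s and contact force between tag and peg_stand above 0.1 N and contact force between the fingers and tag below 0.05 N), for 0.3 s.
At the end, for the whole second after the job is handed in: Every dish present lies flat (within 7 degrees) on the tray floor inside the walls; the cover rests 24 to 36 degrees above shut; the lever is at least 0.44 rad towards the green mark; the tag hangs still by its eye on the peg, released and upright within 25 degrees; the robot touches nothing (all of step 3 and all of step 5 and x of dish1 in the frame of dryer between -0.0525 and 0.0525 m and y of dish1 in the frame of dryer between -0.1025 and 0.1025 m and z of each of dish1, dish2, dish3, dish4 in the frame of dryer below 0.013 m and angle between each of dish1, dish2, dish3, dish4's own z axis and vertical below 0.12 rad and linear speed of each of dish1, dish2, dish3, dish4 below 0.03 m/s and x of dish2 in the frame of dryer between -0.0525 and 0.0525 m and y of dish2 in the frame of dryer between -0.1025 and 0.1025 m and x of dish3 in the frame of dryer between -0.0525 and 0.0525 m and y of dish3 in the frame of dryer between -0.1025 and 0.1025 m and x of dish4 in the frame of dryer between -0.0525 and 0.0525 m and y of dish4 in the frame of dryer between -0.1025 and 0.1025 m and ((x of green_mark in the frame of dryer above -0.005 m and value of joint fan_lever above 0.44 rad) or (x of green_mark in the frame of dryer below -0.005 m and value of joint fan_lever below -0.44 rad))).
It fails at once if the wash bottle is shifted by over 4 cm or tipped (distance of wash_bottle from where it was at the start of the episode above 0.04 m or angle between wash_bottle's own z axis and vertical above 0.5 rad).
It fails at once if the dish stack is shifted by over 4 cm or tipped (distance of dish_stack from where it was at the start of the episode above 0.04 m or angle between dish_stack's own z axis and vertical above 0.5 rad).
It fails at once if the tube rack is shifted by over 4 cm or tipped (distance of tube_rack from where it was at the start of the episode above 0.04 m or angle between tube_rack's own z axis and vertical above 0.5 rad).
It fails at once if a dish is tipped up on edge or turned over (angle between any of dish1, dish2, dish3, dish4's own z axis and vertical above 0.9 rad).
Of dish1, dish2, dish3, dish4 only 2 to 4 are there at a start; the rules pass over those that are not, and their reading is None.
At some moment in a run one of dish1, dish2, dish3, dish4 may be knocked a few centimetres aside while the robot is not near it.
It also fails if it takes over 210 s, if anything falls off the work surface, if the arm or the gripper's body presses on something with over 40 N, if the wrist force passes 120 N, or if a joint passes its speed limit or range.

ROBOT

A 7-joint arm with a two-finger parallel gripper is mounted at the origin on the work surface. World frame = base frame: x ahead of the robot, y to its left, z up, the work surface at z = 0. Lengths are in m, angles in rad, forces in N, time in s.
With the tool pointing down it reaches from about 0.425 to 1.025 m from the base axis. Payload 9.4 kg.
Tool frame: the origin (TCP) lies midway between the tips of the shut fingers; the grasp point (between the pads) lies 19 mm behind it (grip_point_offset is the distance from the TCP to the grasp point, in m); z points along the fingers, y is the line along which they close (so a half turn about z gives the same grasp; the last joint's range is limited). The gripper opens to 93 mm and grips with 3 to 60 N. Pads are 15 mm wide; open, the fingers measure 128 mm over their backs; the gripper's body (75 mm by 188 mm) begins 65 mm behind the grasp point.
Start: joints at [-1.352, 0.599, -0.003, 1.599, 0.002, 0.943, -0.08], TCP at [0.211, 0.694, 0.219] pointing down, gripper open.
Joint ranges: [-2.57, 2.57], [-0.35, 1.97], [-1.29, 1.29], [0.11, 2.56], [-1.05, 4.19], [0.11, 1.86], [-2.63, 2.63]. Speed limits (rad/s): [2.22, 2.22, 3.01, 3.01, 3.14, 3.14, 3.14].

INTERFACE

Orientations are given as [roll, pitch, yaw] about the fixed x, y, z axes, in that order (R = Rz(yaw) Ry(pitch) Rx(roll)).
In Python, from station import * gives the robot as it stands.
- The arm moves only by the tool jog_arm, never from a script. Its argument "deltas" is a list of rows, each a list of 2 entries, a list of its own where there are three numbers: the shift along the tool's x, y, z in mm, then the turn about the tool's z in rad. A call has exactly 5 rows; each row shifts and turns the commanded pose from where the row before left it, along the tool's axes as they then stand; what a row does not reach is not made up. A row lasts 1/12 s, in which the tool goes at most 41.7 mm and 7.16 degrees, less where a joint would pass 70% of its speed; a pose out of reach is approached as far as the arm can. A call with a gripper value outside its range is refused whole. "fingers" is the finger opening in mm, from 0 to 93, set as the call begins (left out, the last holds). The fingers move at their own pace and stop on an object; the grip force is fixed at half the most. Time passes only in rows, so rows that do not move let the fingers close, or fill a call up. It gives the time, the measured TCP pose, the force, the opening and the grip force at its end, in the units of the state.
- state(): the state, without advancing time (a new reading comes with each control period).
- snapshot(name): name is "scene" or "top" or "wrist"; returns a dict with "pixels" (384x512x3 uint8, blue, green, red), "range_z" (384x512 float32, m along the optical axis (not along the pixel's ray), 0 where there is no reading), "fx", "fy", "cx", "cy" (pixels), "k1" (the pictures are not rectified: a ray, as slopes to the right and down, at radius r is drawn at 1 + k1 r^2 times it, then the intrinsics apply), "R" (3x3) and "t" (3): a world point X has camera coordinates R X + t. Camera axes: x right, y down, z forward; pixel columns grow to the right and rows downward; lengths in m; the calibration is good to about 2 mm. A picture is of the moment at which its call begins.
- sign_off(): hands the job in; it is judged then, once.
The state is a dict: "time_s": time; "joint_pos": joint angles; "qvel": joint speeds; "joint_torque": joint torques, N m; "eef_pos": TCP position; "eef_rot": TCP orientation; "wrist_force": force on the tool from outside, world axes, zero at the start; "torque": the same for the moment, N m; "opening": finger opening in m; "finger_force": force on a finger pad.
Only numpy, scipy, OpenCV 4.12 (cv2) and the standard library are available. Lean on these libraries where they do the work, as an engineer would, in place of code of your own. Each camera call takes 0.05 s, during which the arm holds its last target. There are 200 camera calls.

## Working session

There is one attempt and no reset: what is moved stays moved. The work goes in short steps, Python scripts to look and compute and a tool call to move; the robot and the scene stay as the last step left them, time stands still between calls to the robot, and variables do not carry over. Pictures are saved under pics/ and viewed, at most 14 in all, crops included, and the job is handed in when it is done.

Besides the shell and the picture viewer there is one more tool, called after "Emit:" by a JSON object that holds its "method" and its "body". jog_arm: Moves the arm, as the interface text tells. Its arguments: {"type":"object","properties":{"deltas":{"type":"array"},"fingers":{"type":"number"}},"required":["deltas"]}

```bash
mkdir -p pics; ls; cat > h.py <<'E'
from station import *
import numpy as np, cv2
def shot(n):
    return snapshot(n)
def save(s,f): cv2.imwrite('pics/'+f,s['pixels'])
def rays(s,uv):
    uv=np.atleast_2d(uv).astype(float)
    d=np.c_[(uv[:,0]-s['cx'])/s['fx'],(uv[:,1]-s['cy'])/s['fy']]
    u=d.copy()
    for _ in range(20): u=d/(1+s['k1']*(u**2).sum(1))[:,None]
    R=np.array(s['R']);t=np.array(s['t'])
    return -R.T@t, np.c_[u,np.ones(len(u))]@R
def onplane(s,uv,z):
    c,d=rays(s,uv); return c+d*((z-c[2])/d[:,2])[:,None]
def cloud(s):
    v,u=np.mgrid[:384,:512]
    c,d=rays(s,np.c_[u.ravel(),v.ravel()])
    return (c+d*s['range_z'].reshape(-1,1)).reshape(384,512,3)
def proj(s,X):
    p=np.atleast_2d(X)@np.array(s['R']).T+s['t']; q=p[:,:2]/p[:,2:]
    q=q*(1+s['k1']*(q**2).sum(1))[:,None]
    return q*[s['fx'],s['fy']]+[s['cx'],s['cy']]
E
python3 - <<'E'
from h import *
for n in ['top','scene']:
    s=shot(n); save(s,n+'0.png'); np.save(n+'0.npy',s,allow_pickle=True)
    print(n,-np.array(s['R']).T@s['t'],s['k1'],s['fx'],s['range_z'].min())
print(state())
E
```

```text
pics
top [ 0.50898449 -0.00220458  0.98726826] -0.06857560053639213 350.4840029439074 0.0
scene [1.68676369 0.57004726 0.94814559] -0.20951177962337597 482.51855607382254 0.0
{'time_s': 0.1, 'joint_pos': array([-1.35172857,  0.60005228, -0.00252402,  1.60002891,  0.00178146,
        0.94285715, -0.07982023]), 'qvel': array([ 7.25086467e-04, -2.03807772e-03,  3.90756536e-04, -1.57544985e-03,
       -2.95695020e-04, -8.10447747e-05,  1.13557160e-04]), 'joint_torque': array([ 5.95157253e-03, -7.66561174e+01,  1.50251035e+00, -2.52935672e+01,
       -5.22946520e-02,  1.35720239e-02,  5.50593222e-05]), 'eef_pos': array([0.21121735, 0.69311973, 0.21784889]), 'eef_rot': array([-3.14025465e+00,  1.22022062e-04,  2.84583634e+00]), 'wrist_force': array([ 8.40033857e-04,  9.92139831e-01, -6.92828166e-01]), 'torque': array([-0.02464504, -0.03602597,  0.01397684]), 'finger_force': 0.0, 'opening': 0.09297396242079412}
```

View pics/top0.png

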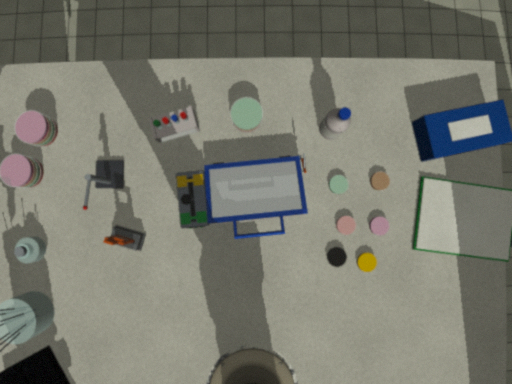

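View pics/scene0.png

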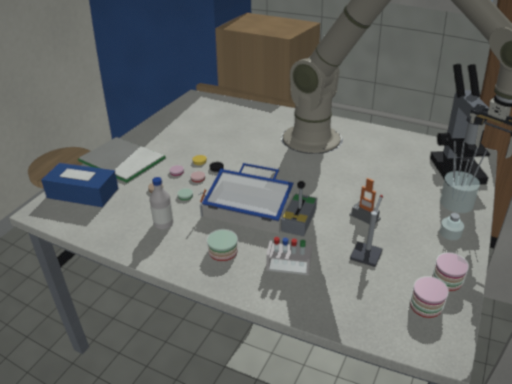

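The top view shows the shut cover with its handle at about (258,227), the housing at (192,198) with green in front and yellow behind, and all four dishes: green (339,184), amber (380,180), red (346,225) and magenta (379,225). The tag is at (122,238), and the peg stand is at (108,173) with its red tip at (86,207). The scene view agrees.

```bash
cat >> h.py <<'E'
BOX={'dish2':(339,184),'dish3':(380,180),'dish1':(346,225),'dish4':(379,225)}
def dishes(s,z=0.015,boxes=BOX,r=18):
    hsv=cv2.cvtColor(s['pixels'],cv2.COLOR_BGR2HSV); out={}
    for k,(u,v) in boxes.items():
        m=np.zeros((384,512),np.uint8); m[v-r:v+r,u-r:u+r]=(hsv[v-r:v+r,u-r:u+r,1]>50)*255
        n,l,st,ce=cv2.connectedComponentsWithStats(m)
        if n<2: continue
        i=1+st[1:,4].argmax(); out[k]=(onplane(s,ce[i],z)[0].round(4),st[i,2:].tolist())
    return out
E
python3 - <<'E'
from h import *
t=np.load('top0.npy',allow_pickle=True).item()
s=np.load('scene0.npy',allow_pickle=True).item()
for k,v in dishes(t).items(): print(k,v)
C=cloud(t); hsv=cv2.cvtColor(t['pixels'],cv2.COLOR_BGR2HSV)
def mask(lo,hi,box,hsv=hsv):
    m=cv2.inRange(hsv,lo,hi); k=np.zeros_like(m); x0,y0,x1,y1=box; k[y0:y1,x0:x1]=m[y0:y1,x0:x1]; return k
def stat(name,m,z=None):
    n,l,stt,ce=cv2.connectedComponentsWithStats(m); i=1+stt[1:,4].argmax(); mm=l==i
    print(name,ce[i].round(1),stt[i],'cloud',np.nanmedian(C[mm&(t['range_z']>0)],0).round(3), 'plane',onplane(t,ce[i],z)[0].round(4) if z else '')
    return mm
b=stat('blue',mask((105,120,60),(130,255,255),(190,140,320,250)),.05)
for u,v in [(a,c) for a,c in cv2.boxPoints(cv2.minAreaRect(np.argwhere(b&(np.mgrid[:384,:512][0]<222))[:,::-1].astype(np.float32)))]: print('corner',u,v,onplane(t,(u,v),.05)[0].round(4))
h=b&(np.mgrid[:384,:512][0]>228)
print('handle px',np.argwhere(h)[:,::-1].min(0),np.argwhere(h)[:,::-1].max(0))
stat('green',mask((45,100,30),(85,255,255),(170,160,215,235)),.052)
stat('yellow',mask((20,120,80),(35,255,255),(170,160,215,235)),.052)
stat('knob',mask((0,0,0),(180,255,45),(175,160,212,225)),.135)
o=stat('tag',mask((3,130,80),(18,255,255),(95,220,150,255)),.14)
stat('pegtip',mask((0,130,60),(4,255,255),(70,195,105,220)),.15)
st=stat('tagstand',mask((0,0,0),(180,90,110),(95,222,150,255)),.033)
stat('peg base',mask((0,0,0),(180,90,110),(92,150,130,195)),.01)
for n,c,f in [('tag',t['pixels'][150:260,70:210],6),('dry',t['pixels'][150:245,165:320],5)]:
    cv2.imwrite(f'pics/c_{n}.png',cv2.resize(c,None,fx=min(f,5),fy=min(f,5),interpolation=cv2.INTER_CUBIC))
E
```

```text
dish2 (array([ 0.5889, -0.2616,  0.015 ]), [1, 1, 1])
dish3 (array([ 0.5808, -0.3684,  0.015 ]), [20, 19, 306])
dish1 (array([ 0.4585, -0.2681,  0.015 ]), [20, 19, 284])
dish4 (array([ 0.4551, -0.3621,  0.015 ]), [18, 17, 180])
blue [253.4 196. ] [ 204  156  103   83 1399] cloud [ 0.517 -0.01   0.086] plane [ 0.5403 -0.0124  0.05  ]
corner 201.99011 164.901 [0.6256 0.1249 0.05  ]
corner 300.60394 155.03961 [ 0.6494 -0.1411  0.05  ]
corner 306.9505 218.50494 [ 0.4783 -0.1549  0.05  ]
corner 208.33667 228.36633 [0.4555 0.1088 0.05  ]
handle px [234 229] [284 238]
green [193.6 217.3] [181 211  26  13 233] cloud [0.486 0.147 0.052] plane [0.4853 0.1477 0.052 ]
yellow [189.6 180. ] [176 174  27  13 240] cloud [0.585 0.157 0.052] plane [0.585  0.1581 0.052 ]
knob [189.2 198.6] [181 183  15  33 228] cloud [0.533 0.153 0.052] plane [0.5329 0.145  0.135 ]
tag [115.5 240.9] [104 237  27   8 105] cloud [0.43  0.336 0.108] plane [0.4324 0.3242 0.14  ]
pegtip [ 84.7 207.3] [ 83 206   4   4  10] cloud [0.515 0.395 0.152] plane [0.5143 0.3963 0.15  ]
tagstand [129.8 233. ] [109 222  37  29 650] cloud [0.447 0.328 0.015] plane [0.4438 0.3256 0.033 ]
peg base [110.1 173.1] [  92  150   38   45 1021] cloud [0.609 0.388 0.011] plane [0.6109 0.3906 0.01  ]
```

View pics/c_tag.png

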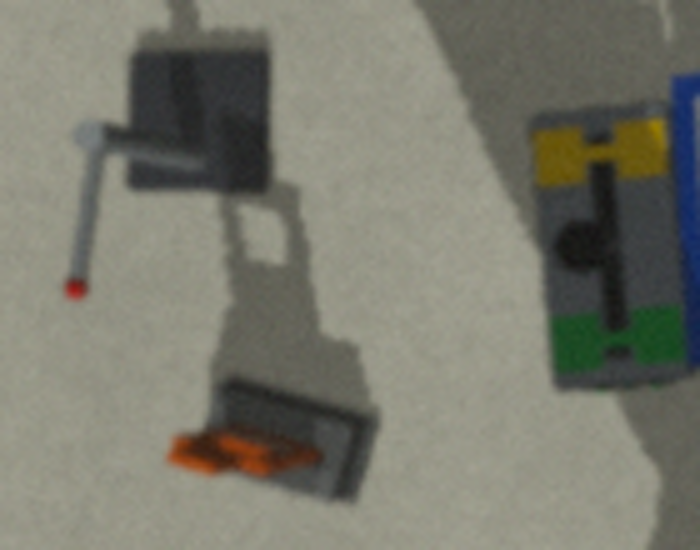

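View pics/c_dry.png

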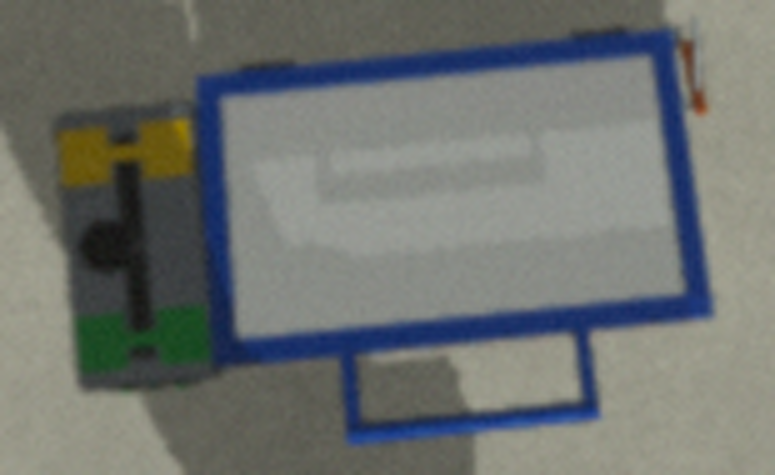

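The crops show the knob upright at (187,199), green on the front side. The tag tab top is at about (105,240) with the stand long axis tilted slightly, and the peg runs from the post top (88,177) to the tip (85,207).

```bash
python3 - <<'E'
from h import *
t=np.load('top0.npy',allow_pickle=True).item()
s=np.load('scene0.npy',allow_pickle=True).item()
C=cloud(t); Z=t['range_z']>0
P=lambda u,v,z: onplane(t,(u,v),z)[0].round(4)
print('handle',P(235,236.4,.052),P(284.4,232,.052))
for p in [(205,165),(303,157),(307,213),(211,222)]: print('frame corner',P(*p,.052), np.median(C[p[1]-3:p[1]+4,p[0]-3:p[0]+4,2]))
print('handle z',C[230:239,240:280,2].max(0).round(3)[::6])
print('knob',P(187,199,.135),C[196:203,184:191,2].max())
print('post top',P(88,177,.142),'tip',P(85.2,207.5,.15),C[200:210,82:90,2].max(), C[174:180,85:91,2].max())
hsv=cv2.cvtColor(t['pixels'],cv2.COLOR_BGR2HSV)
m=cv2.inRange(hsv,(3,130,60),(18,255,255))>0; m[:220]=0;m[:,150:]=0;m[258:]=0;m[:,:95]=0
q=C[m&Z]
for lo,hi in [(.03,.06),(.06,.09),(.09,.115),(.115,.16)]:
    k=q[(q[:,2]>lo)&(q[:,2]<=hi)]; print(lo,len(k),k.mean(0).round(4) if len(k) else '', k.min(0).round(3) if len(k) else '',k.max(0).round(3) if len(k) else '')
a=P(115.6,226,.033);b=P(145.6,232.4,.033); print('stand back edge',a,b,np.arctan2(a[0]-b[0],-(a[1]-b[1]))*-1, np.linalg.norm(a-b))
# scene orange
h2=cv2.cvtColor(s['pixels'],cv2.COLOR_BGR2HSV); m2=cv2.inRange(h2,(3,130,80),(18,255,255)); m2[:170]=0;m2[225:]=0;m2[:,:340]=0;m2[:,395:]=0
ys,xs=np.nonzero(m2); print('scene tag',xs.min(),xs.max(),ys.min(),ys.max())
C2=cloud(s); q=C2[(m2>0)&(s['range_z']>0)]
for lo,hi in [(.03,.06),(.06,.1),(.11,.16)]:
    k=q[(q[:,2]>lo)&(q[:,2]<=hi)]; print(lo,len(k),k.mean(0).round(4) if len(k) else '')
q=q[q[:,2]>.03]; A=np.c_[q[:,1],np.ones(len(q))]; print('x=a y+b',np.linalg.lstsq(A,q[:,0],rcond=None)[0])
cv2.imwrite('pics/c_s.png',cv2.resize(s['pixels'][165:270,330:430],None,fx=5,fy=5,interpolation=cv2.INTER_CUBIC))
r=m2>0; red=cv2.inRange(h2,(0,120,60),(8,255,255)); red[:170]=0;red[250:]=0;red[:,:360]=0;red[:,400:]=0
print('red scene',np.argwhere(red)[:,::-1].mean(0),proj(s,[.5143,.3963,.15]))
E
```

```text
handle [0.4335 0.0379 0.052 ] [ 0.4433 -0.0936  0.052 ]
frame corner [0.625  0.1165 0.052 ] 0.000627033441103042
frame corner [ 0.6437 -0.1472  0.052 ] 0.046656757274999294
frame corner [ 0.493  -0.1549  0.052 ] 0.0014770693216312747
frame corner [0.4724 0.1014 0.052 ] 0.0911364956322287
handle z [0.107 0.107 0.105 0.106 0.106 0.107 0.107]
knob [0.5321 0.1503 0.135 ] 0.14859897427969349
post top [0.5884 0.3927 0.142 ] tip [0.5138 0.395  0.15  ] 0.98726826005746 0.1436253234354138
0.03 16 [0.4225 0.3261 0.0436] [0.414 0.318 0.031] [0.43  0.353 0.059]
0.06 38 [0.4314 0.3399 0.0733] [0.421 0.318 0.061] [0.438 0.358 0.09 ]
0.09 45 [0.4294 0.3319 0.1061] [0.422 0.316 0.091] [0.437 0.362 0.114]
0.115 56 [0.4311 0.3392 0.1361] [0.425 0.328 0.117] [0.437 0.351 0.147]
stand back edge [0.4632 0.365  0.033 ] [0.4452 0.2821 0.033 ] -2.927782383202487 0.08483165682691808
scene tag 360 374 180 210
0.03 32 [0.4334 0.3439 0.0393]
0.06 36 [0.4347 0.3416 0.0811]
0.11 51 [0.4336 0.3427 0.126 ]
x=a y+b [0.34232534 0.31652061]
red scene [nan nan] [[380.75525278 196.19419539]]<stdin>:26: RuntimeWarning: Mean of empty slice.
  ret = um.true_divide(
```

View pics/c_s.png

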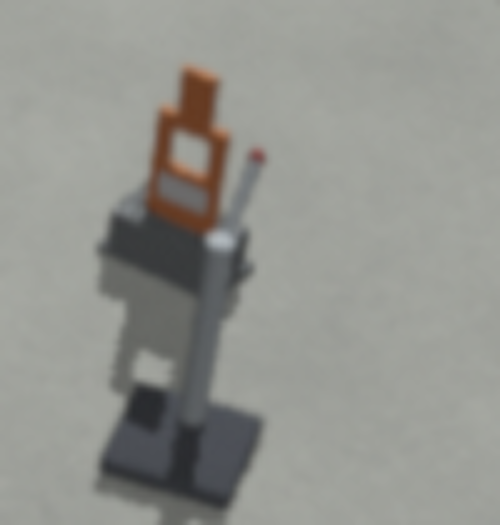

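The crop shows the tag with its square eye at (367,195) and the peg's red tip at (381.6,196), which agrees with the top-view estimate to 1 px. The handle depth (0.107) means the cover is already ajar by about 0.25 rad, so I recompute the handle with that.

```bash
cat >> h.py <<'E'
# dryer pose (yaw .104), centre
YAW=.104; DC=np.array([.5578,-.0156])
def dry(x,y): c,s=np.cos(YAW),np.sin(YAW); return DC+[c*x-s*y,s*x+c*y]
def go(target,yaw=None):
    """remaining tool-frame shift (mm) and turn to target"""
    st=state(); y0=st['eef_rot'][2]; d=np.array(target)-st['eef_pos']
    x=np.array([np.cos(y0),np.sin(y0),0]); y=np.array([np.sin(y0),-np.cos(y0),0])
    print('t',round(st['time_s'],2),'pos',st['eef_pos'].round(4),'yaw',round(y0,3),'q1,7',st['joint_pos'][[0,6]].round(2))
    print('  shift mm',(1000*np.array([d@x,d@y,-d[2]])).round(1),'turn',None if yaw is None else round((y0-yaw+np.pi)%(2*np.pi)-np.pi,3))
E
python3 - <<'E'
from h import *
t=np.load('top0.npy',allow_pickle=True).item()
s=np.load('scene0.npy',allow_pickle=True).item()
P=lambda u,v,z: onplane(t,(u,v),z)[0].round(4)
S=lambda u,v,z: onplane(s,(u,v),z)[0].round(4)
a,b=P(235,236.4,.101),P(284.4,232,.101);print('handle',a,b,(a+b)/2,np.linalg.norm(a-b),'yaw',np.arctan2(b[0]-a[0],a[1]-b[1]))
for th in (.22,.25,.28): x=.08-.2*np.cos(th)+.004*np.sin(th); print(th,dry(x,0))
h1=(P(205,165,.05),P(303,157,.05)); print('hinge side yaw',np.arctan2(h1[1][0]-h1[0][0],h1[0][1]-h1[1][1]))
print('tag tab',S(367,178.6,.145),S(373.4,180,.145)); print('shoulder',S(362,187,.109),S(375.6,191.4,.109))
# stand top blob in the top view
hsv=cv2.cvtColor(t['pixels'],cv2.COLOR_BGR2HSV)
print('dish z-plane masks:')
b2=cv2.inRange(hsv,(40,25,60),(95,255,255)); b2[:165]=0;b2[205:]=0;b2[:,:320]=0;b2[:,360:]=0
n,l,st,ce=cv2.connectedComponentsWithStats(b2); i=1+st[1:,4].argmax(); print('dish2',st[i],onplane(t,ce[i],.015))
go([*dry(-.1128,0),.2],1.675)
E
```

```text
handle [0.4374 0.0358 0.101 ] [ 0.4468 -0.0888  0.101 ] [ 0.4421 -0.0265  0.101 ] 0.12495407156231444 yaw 0.07529877669578652
0.22 [ 0.44411104 -0.02746647]
0.25 [ 0.44561657 -0.02730932]
0.28 [ 0.44729465 -0.02713417]
hinge side yaw 0.07101168635885267
tag tab [0.4313 0.3334 0.145 ] [0.4307 0.3537 0.145 ]
shoulder [0.4292 0.3209 0.109 ] [0.4352 0.3664 0.109 ]
dish z-plane masks:
dish2 [328 173  21  22 335] [[ 0.5723169  -0.25037078  0.015     ]]
t 0.1 pos [0.2112 0.6931 0.2178] yaw 2.846 q1,7 [-1.35 -0.08]
  shift mm [-434.2 -620.8   17.8] turn 1.171
```

```bash
python3 - <<'E'
from h import *
t=np.load('top0.npy',allow_pickle=True).item()
hsv=cv2.cvtColor(t['pixels'],cv2.COLOR_BGR2HSV); b=cv2.inRange(hsv,(105,100,40),(130,255,255))>0
def fit(cols,rows,z):
    pts=[]
    for u in range(*cols):
        v=np.nonzero(b[rows[0]:rows[1],u])[0]
        if len(v): pts.append((u,rows[0]+v.mean()))
    X=onplane(t,pts,z); p=np.polyfit(X[:,1],X[:,0],1); print('yaw',-np.arctan(p[0]).round(4),'x at y=-.01',np.polyval(p,-.01).round(4),'rms',(X[:,0]-np.polyval(p,X[:,1])).std().round(4))
fit((240,281),(228,242),.101)
fit((213,298),(152,172),.05)
fit((218,232),(205,226),.085);fit((218,300),(205,226),.085)
def cent(lo,hi,r):
    m=cv2.inRange(hsv,lo,hi); m[:r[0]]=0;m[r[1]:]=0;m[:,:170]=0;m[:,212:]=0
    c=max(cv2.findContours(m,0,2)[0],key=cv2.contourArea); R=cv2.minAreaRect(c); return onplane(t,R[0],.052)[0],R
g,rg=cent((45,100,30),(85,255,255),(205,235)); y,ry=cent((20,120,80),(35,255,255),(165,195)); print(g,y,rg[1:],ry[1:],np.arctan2(y[1]-g[1],y[0]-g[0]),np.linalg.norm(y-g))
E
```

```text
yaw 0.0875 x at y=-.01 0.4406 rms 0.0006
yaw 0.0816 x at y=-.01 0.6309 rms 0.0018
yaw 0.0812 x at y=-.01 0.487 rms 0.0008
yaw 0.0883 x at y=-.01 0.4873 rms 0.0023
[0.48575963 0.1481216  0.052     ] [0.58508141 0.15868085 0.052     ] ((10.967599868774414, 25.539934158325195), 85.60128784179688) ((11.274385452270508, 26.15350914001465), 85.60128784179688) 0.10591568841640285 0.09988149208723748
```

```bash
sed -i 's/^YAW=.*/YAW=.09; DC=np.array([.5565,-.0158])/' h.py; echo ok
```

```text
ok
```

Emit:
{"method": "jog_arm", "body": {"deltas": [[[0,0,0],0.12],[[0,0,0],0.12],[[0,0,0],0.12],[[0,0,0],0.12],[[0,0,0],0.12]], "fingers": 36}}

```text
time_s: 0.52
eef_pos: [0.2113, 0.6932, 0.2181]
eef_rot: [-3.141, 0.001, 2.24]
wrist_force: [-0.0, -0.2, -0.3]
opening: 0.0639
finger_force: 0.0
```

Emit:
{"method": "jog_arm", "body": {"deltas": [[[0,0,0],0.12],[[0,0,0],0.12],[[0,0,0],0.12],[[0,0,0],0.12],[[0,0,0],0.105]]}}

```text
time_s: 0.93
eef_pos: [0.2111, 0.6933, 0.2181]
eef_rot: [-3.141, 0.001, 1.655]
wrist_force: [-0.3, 0.2, 0.6]
opening: 0.0369
finger_force: 0.0
```

Emit:
{"method": "jog_arm", "body": {"deltas": [[[0,35,0],0],[[0,35,0],0],[[0,35,0],0],[[0,35,0],0],[[0,35,0],0]]}}

```text
time_s: 1.35
eef_pos: [0.3869, 0.7091, 0.2181]
eef_rot: [-3.141, 0.001, 1.661]
wrist_force: [-0.6, 1.1, 0.3]
opening: 0.0361
finger_force: 0.0
```

```bash
python3 -c "
from h import *
go([.443,-.026,.17],1.661)"
```

```text
t 1.35 pos [0.3869 0.7091 0.2181] yaw 1.661 q1,7 [-1.31 -0.86]
  shift mm [-737.1  -10.6   48.1] turn 0.0
```

Emit:
{"method": "jog_arm", "body": {"deltas": [[[-37,6,0],0],[[-37,6,0],0],[[-37,6,0],0],[[-37,6,0],0],[[-37,6,0],0]]}}

```text
time_s: 1.77
eef_pos: [0.4322, 0.5257, 0.2181]
eef_rot: [-3.141, 0.001, 1.661]
wrist_force: [-0.2, -0.2, 0.0]
opening: 0.0359
finger_force: 0.0
```

Emit:
{"method": "jog_arm", "body": {"deltas": [[[-37,0,0],0],[[-37,0,0],0],[[-37,0,0],0],[[-37,0,0],0],[[-37,0,0],0]]}}

```text
time_s: 2.18
eef_pos: [0.4484, 0.3416, 0.2184]
eef_rot: [-3.141, 0.0, 1.661]
wrist_force: [0.9, -0.5, 0.1]
opening: 0.0358
finger_force: 0.0
```

Emit:
{"method": "jog_arm", "body": {"deltas": [[[-37,0,0],0],[[-37,0,0],0],[[-37,0,0],0],[[-37,0,0],0],[[-37,0,0],0]]}}

```text
time_s: 2.6
eef_pos: [0.4651, 0.1575, 0.2186]
eef_rot: [-3.141, 0.0, 1.661]
wrist_force: [0.1, 0.2, 0.4]
opening: 0.0361
finger_force: 0.0
```

Emit:
{"method": "jog_arm", "body": {"deltas": [[[-37,-8,0],0],[[-37,-8,0],0],[[-37,-8,0],0],[[-37,-8,0],0],[[-33,-8,0],0]]}}

```text
time_s: 3.02
eef_pos: [0.4411, -0.0268, 0.2187]
eef_rot: [3.142, 0.0, 1.66]
wrist_force: [0.3, 0.0, 0.4]
opening: 0.036
finger_force: 0.0
```

```bash
python3 -c "
from h import *
go([.443,-.026,.082],1.661)
w=shot('wrist'); save(w,'w1.png'); C=cloud(w)
hsv=cv2.cvtColor(w['pixels'],cv2.COLOR_BGR2HSV); b=(cv2.inRange(hsv,(105,100,40),(130,255,255))>0)&(w['range_z']>0)
q=C[b]; k=q[(q[:,0]<.465)]; print(len(k)); 
for lo in np.arange(.42,.47,.005):
  j=q[(q[:,0]>lo)&(q[:,0]<lo+.005)]; print(lo.round(3),len(j),j.mean(0).round(4) if len(j) else '', j.max(0).round(3) if len(j) else '', j.min(0).round(3) if len(j) else '')
print(-w['R'].T@w['t'])
"
```

```text
t 3.02 pos [ 0.4411 -0.0268  0.2187] yaw 1.66 q1,7 [-0.37  0.22]
  shift mm [  0.7   2.  136.7] turn -0.001
1542
0.42 0   
0.425 0   
0.43 39 [0.4342 0.0316 0.1046] [0.435 0.04  0.106] [0.433 0.016 0.103]
0.435 365 [0.4379 0.0102 0.1054] [0.44  0.041 0.108] [ 0.435 -0.041  0.1  ]
0.44 571 [ 0.4425 -0.0176  0.1053] [0.445 0.041 0.108] [ 0.44  -0.086  0.102]
0.445 320 [ 0.4471 -0.0405  0.105 ] [0.45  0.041 0.108] [ 0.445 -0.086  0.1  ]
0.45 90 [ 0.4522 -0.0213  0.1023] [0.455 0.042 0.107] [ 0.45  -0.085  0.098]
0.455 78 [ 0.4574 -0.0116  0.1004] [0.46  0.042 0.104] [ 0.455 -0.084  0.096]
0.46 79 [ 0.4625 -0.0089  0.0991] [0.465 0.043 0.102] [ 0.46  -0.083  0.096]
0.465 74 [ 0.4675 -0.0084  0.0979] [0.47  0.044 0.102] [ 0.465 -0.083  0.094]
[0.43210767 0.05440074 0.38476897]
```

View pics/w1.png

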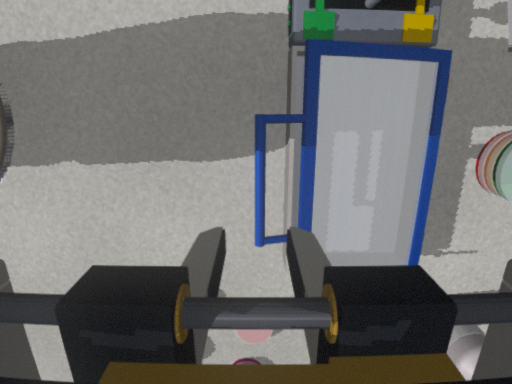

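The wrist view shows the blue handle bar at columns 255–265, rows 115–245, with the fingers in line with it. Bar top z is 0.107 and centre about (0.4425,-0.0225), so I descend and grip.

Emit:
{"method": "jog_arm", "body": {"deltas": [[[4,1,27],0],[[0,0,27],0],[[0,0,27],0],[[0,0,27],0],[[0,0,27],0]]}}

```text
time_s: 3.48
eef_pos: [0.4425, -0.0203, 0.0825]
eef_rot: [3.141, 0.0, 1.661]
wrist_force: [0.9, -0.3, -1.0]
opening: 0.0358
finger_force: 0.0
```

Emit:
{"method": "jog_arm", "body": {"deltas": [[[0,0,0],0],[[0,0,0],0],[[0,0,0],0],[[0,0,0],0],[[0,0,0],0]], "fingers": 5}}

```text
time_s: 3.9
eef_pos: [0.4445, -0.0204, 0.0851]
eef_rot: [3.137, 0.0, 1.661]
wrist_force: [1.1, -0.6, -1.7]
opening: 0.0088
finger_force: 30.0
```

```bash
sed -i 's/^YAW=.*/YAW=.09; DC=np.array([.5555,-.0145])/' h.py; python3 - <<'E'
from h import *
st=state(); print(st['eef_pos'],st['opening'],st['finger_force'],st['wrist_force'])
th0=.255
f=lambda th: np.array([.08-.2*np.cos(th)+.004*np.sin(th), .048+.2*np.sin(th)+.004*np.cos(th)])
ths=np.linspace(th0,1.72,26); p=np.array([f(a) for a in ths]); d=np.diff(p,axis=0)*1000
for i in range(25): print(f'[0,{d[i,0]:.1f},{-d[i,1]:.1f}]',end='\n' if i%5==4 else ' ')
E
```

```text
[ 0.44450145 -0.02039622  0.08513318] 0.00884728074778783 30.013566613197327 [ 1.07612432 -0.55812449 -1.6679625 ]
[0,3.5,-11.2] [0,4.2,-11.0] [0,4.8,-10.7] [0,5.4,-10.4] [0,6.0,-10.1]
[0,6.6,-9.7] [0,7.1,-9.3] [0,7.7,-8.9] [0,8.2,-8.4] [0,8.7,-7.9]
[0,9.1,-7.4] [0,9.5,-6.8] [0,9.9,-6.3] [0,10.3,-5.7] [0,10.6,-5.1]
[0,10.9,-4.4] [0,11.1,-3.8] [0,11.3,-3.1] [0,11.5,-2.5] [0,11.6,-1.8]
[0,11.7,-1.1] [0,11.7,-0.4] [0,11.7,0.3] [0,11.7,1.0] [0,11.6,1.6]
```

Emit:
{"method": "jog_arm", "body": {"deltas": [[[0,5,-13],0],[[0,4.2,-11],0],[[0,4.8,-10.7],0],[[0,5.4,-10.4],0],[[0,6,-10],0]]}}

```text
time_s: 4.32
eef_pos: [0.4682, -0.0183, 0.1403]
eef_rot: [3.14, 0.0, 1.661]
wrist_force: [3.6, -0.6, -9.4]
opening: 0.0092
finger_force: 30.0
```

Emit:
{"method": "jog_arm", "body": {"deltas": [[[0,6.6,-9.7],0],[[0,7.1,-9.3],0],[[0,7.7,-8.9],0],[[0,8.2,-8.4],0],[[0,8.7,-7.9],0]]}}

```text
time_s: 4.73
eef_pos: [0.5042, -0.0151, 0.1841]
eef_rot: [-3.139, -0.0, 1.661]
wrist_force: [-3.1, -1.3, -3.9]
opening: 0.0088
finger_force: 30.0
```

```bash
python3 -c "
from h import *
st=state(); print(st['eef_pos'],st['opening'],st['wrist_force'].round(1), np.arcsin((st['eef_pos'][2]+.019-.051)/.2))"
```

```text
[ 0.50415721 -0.01511726  0.18407373] 0.008821777783022226 [-3.1 -1.3 -3.9] 0.8638805170622191
```

Emit:
{"method": "jog_arm", "body": {"deltas": [[[0,9.1,-7.4],0],[[0,9.5,-6.8],0],[[0,9.9,-6.3],0],[[0,10.3,-5.7],0],[[0,10.6,-5.1],0]]}}

```text
time_s: 5.15
eef_pos: [0.5518, -0.0109, 0.2159]
eef_rot: [-3.137, -0.001, 1.66]
wrist_force: [-9.7, -1.8, 9.8]
opening: 0.0089
finger_force: 30.0
```

Emit:
{"method": "jog_arm", "body": {"deltas": [[[0,10.9,-4.4],0],[[0,11.1,-3.8],0],[[0,11.3,-3.1],0],[[0,11.5,-2.5],0],[[0,11.6,-1.8],0]]}}

```text
time_s: 5.57
eef_pos: [0.6101, -0.0058, 0.2318]
eef_rot: [-3.141, -0.0, 1.661]
wrist_force: [-4.2, -1.4, 0.1]
opening: 0.0089
finger_force: 30.0
```

Emit:
{"method": "jog_arm", "body": {"deltas": [[[0,11.7,-1.1],0],[[0,11.7,-0.4],0],[[0,11.7,0.3],0],[[0,11.7,1],0],[[0,11.6,1.6],0]]}}

```text
time_s: 5.98
eef_pos: [0.6686, -0.0007, 0.2301]
eef_rot: [-3.141, 0.0, 1.66]
wrist_force: [-4.7, -1.6, 1.7]
opening: 0.009
finger_force: 30.0
```

Emit:
{"method": "jog_arm", "body": {"deltas": [[[0,0,0],0],[[0,0,0],0],[[0,0,0],0],[[0,0,0],0],[[0,0,0],0]]}}

```text
time_s: 6.4
eef_pos: [0.6701, -0.0005, 0.2298]
eef_rot: [3.139, 0.0, 1.661]
wrist_force: [3.4, -2.8, 7.3]
opening: 0.009
finger_force: 30.0
```

Emit:
{"method": "jog_arm", "body": {"deltas": [[[0,0,0],0],[[0,0,0],0],[[0,0,0],0],[[0,0,0],0],[[0,0,-15],0]], "fingers": 40}}

```text
time_s: 6.82
eef_pos: [0.6674, 0.0005, 0.2407]
eef_rot: [-3.136, -0.0, 1.661]
wrist_force: [-0.7, 1.0, -0.5]
opening: 0.037
finger_force: 0.0
```

Emit:
{"method": "jog_arm", "body": {"deltas": [[[0,0,-20],0],[[0,0,-25],0],[[0,0,-25],0],[[-40,-10,0],0],[[-40,-10,0],0]], "fingers": 70}}

```text
time_s: 7.23
eef_pos: [0.6575, -0.0791, 0.3145]
eef_rot: [3.14, -0.001, 1.667]
wrist_force: [0.1, -1.5, -0.3]
opening: 0.0678
finger_force: 0.0
```

Emit:
{"method": "jog_arm", "body": {"deltas": [[[-30,-30,0],0.1],[[-30,-30,0],0.12],[[0,0,0],0.12],[[0,0,0],0.12],[[0,0,0],0.12]]}}

```text
time_s: 7.65
eef_pos: [0.5993, -0.1433, 0.3135]
eef_rot: [-3.141, -0.001, 1.073]
wrist_force: [0.7, 0.8, -0.2]
opening: 0.0701
finger_force: 0.0
```

Emit:
{"method": "jog_arm", "body": {"deltas": [[[0,0,0],0.12],[[0,0,0],0.12],[[0,0,0],0.12],[[0,0,0],0.12],[[0,0,0],0.12]]}}

```text
time_s: 8.07
eef_pos: [0.5998, -0.1423, 0.3131]
eef_rot: [-3.141, 0.001, 0.475]
wrist_force: [0.3, 0.7, -0.5]
opening: 0.0697
finger_force: 0.0
```

Emit:
{"method": "jog_arm", "body": {"deltas": [[[0,0,0],0.12],[[0,0,0],0.12],[[0,0,0],0.12],[[0,0,0],0.03],[[0,0,0],0]]}}

```text
time_s: 8.48
eef_pos: [0.6, -0.1422, 0.313]
eef_rot: [-3.141, 0.001, 0.092]
wrist_force: [0.4, -0.3, -0.6]
opening: 0.0699
finger_force: 0.0
```

```bash
cat >> h.py <<'E'
def blobs(s,z=.015):
    """coloured round blobs of dish size lying at height z"""
    lab=cv2.cvtColor(cv2.GaussianBlur(s['pixels'],(3,3),0),cv2.COLOR_BGR2LAB).astype(int)
    m=((np.hypot(lab[...,1]-128,lab[...,2]-128-3)>11)*255).astype(np.uint8)
    m=cv2.morphologyEx(m,cv2.MORPH_OPEN,np.ones((3,3),np.uint8))
    for c in cv2.findContours(m,cv2.RETR_EXTERNAL,cv2.CHAIN_APPROX_NONE)[0]:
        if len(c)<8: continue
        (u,v),(a,b),_=cv2.fitEllipse(c); X=onplane(s,c[:,0],z)
        (x,y),r=cv2.minEnclosingCircle(X[:,:2].astype(np.float32))
        M=X[:,:2]; e=(M.min(0)+M.max(0))/2
        if .02<r<.04: print('px',(round(u),round(v)),'xy',np.round([x,y],4),'bbox',e.round(4),'r',round(r,4),'bgr',np.median(s['pixels'][cv2.drawContours(np.zeros(m.shape,np.uint8),[c],-1,1,-1)>0],0))
E
python3 -c "
from h import *
s=shot('top'); save(s,'t2.png'); blobs(s); go([.4585,-.268,.1],.09)"
```

```text
px (262, 378) xy [ 0.0399 -0.0288] bbox [ 0.0399 -0.0288] r 0.033 bgr [36. 62. 60.]
px (192, 217) xy [0.4853 0.1567] bbox [0.4839 0.1567] r 0.04 bgr [ 60. 130.  43.]
px (428, 132) xy [ 0.7177 -0.5197] bbox [ 0.7177 -0.5197] r 0.0206 bgr [114. 139. 146.]
t 8.53 pos [ 0.6001 -0.1424  0.3131] yaw 0.094 q1,7 [-0.42 -0.89]
  shift mm [-152.8  111.7  213.1] turn 0.004
```

View pics/t2.png

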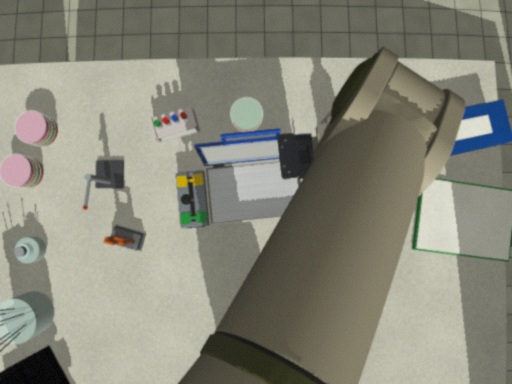

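The top view shows the cover folded up, with its frame at about (240,148). The arm hides the dishes, so I'll use the wrist camera above them.

Emit:
{"method": "jog_arm", "body": {"deltas": [[[-28,27,0],0],[[-28,27,0],0],[[-28,27,0],0],[[-28,27,0],0],[[-28,27,0],0]]}}

```text
time_s: 8.95
eef_pos: [0.4716, -0.2908, 0.3136]
eef_rot: [-3.141, -0.0, 0.095]
wrist_force: [0.1, -0.2, -0.0]
opening: 0.07
finger_force: 0.0
```

Emit:
{"method": "jog_arm", "body": {"deltas": [[[-25,25,0],0],[[0,0,0],0],[[0,0,0],0],[[0,0,0],0],[[0,0,0],0]]}}

```text
time_s: 9.37
eef_pos: [0.4515, -0.316, 0.3133]
eef_rot: [-3.141, -0.0, 0.094]
wrist_force: [-0.3, 0.7, -0.3]
opening: 0.0698
finger_force: 0.0
```

```bash
python3 -c "
from h import *
s=shot('wrist'); save(s,'w2.png'); blobs(s); go([.4585,-.268,.1],.09)"
```

```text
px (256, 212) xy [ 0.3549 -0.3253] bbox [ 0.3548 -0.3248] r 0.0294 bgr [  3. 135. 159.]
px (287, 152) xy [ 0.4549 -0.363 ] bbox [ 0.4549 -0.3628] r 0.0259 bgr [141. 124. 153.]
px (225, 144) xy [ 0.4583 -0.2676] bbox [ 0.4582 -0.2679] r 0.0241 bgr [126. 124. 153.]
px (215, 70) xy [ 0.5646 -0.2465] bbox [ 0.5632 -0.2465] r 0.0222 bgr [136. 150. 127.]
t 9.42 pos [ 0.4515 -0.3159  0.3132] yaw 0.094 q1,7 [-0.12 -0.56]
  shift mm [ 11.4 -47.  213.2] turn 0.004
```

View pics/w2.png

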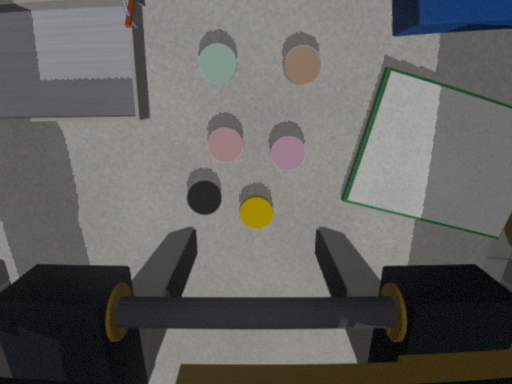

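The wrist view shows four dishes: green (218,63), amber (302,65), red (225,144) and magenta (288,152), with black and yellow nearer the fingers. Red matches its earlier position, so I grasp it first.

Emit:
{"method": "jog_arm", "body": {"deltas": [[[6,-24,39],0],[[5,-23,39],0],[[0,0,39],0],[[0,0,39],0],[[0,0,39],0]]}}

```text
time_s: 9.83
eef_pos: [0.4576, -0.2718, 0.1237]
eef_rot: [3.142, 0.0, 0.095]
wrist_force: [1.0, 0.1, -0.8]
opening: 0.0701
finger_force: 0.0
```

Emit:
{"method": "jog_arm", "body": {"deltas": [[[0,0,35],0],[[0,0,30],0],[[0,0,25],0],[[0,0,15],0],[[0,0,7],0]]}}

```text
time_s: 10.25
eef_pos: [0.4564, -0.2722, 0.0111]
eef_rot: [-3.14, 0.002, 0.093]
wrist_force: [0.4, 0.1, -0.6]
opening: 0.07
finger_force: 0.0
```

Emit:
{"method": "jog_arm", "body": {"deltas": [[[0,0,0],0],[[0,0,0],0],[[0,0,0],0],[[0,0,0],0],[[0,0,0],0]], "fingers": 45}}

```text
time_s: 10.67
eef_pos: [0.4576, -0.2737, 0.0153]
eef_rot: [3.141, -0.003, 0.091]
wrist_force: [0.8, 1.7, 9.1]
opening: 0.0462
finger_force: 4.7
```

```bash
python3 -c "
from h import *
go([*dry(-.033,.042),.15],.09)
for a in [(-.033,.042),(-.033,-.052),(.033,.042),(.033,-.052)]: print(a,dry(*a).round(4))"
```

```text
t 10.67 pos [ 0.4576 -0.2737  0.0153] yaw 0.091 q1,7 [ 0.18 -0.21]
  shift mm [  88.2 -291.3 -134.7] turn 0.001
(-0.033, 0.042) [0.5189 0.0244]
(-0.033, -0.052) [ 0.5273 -0.0693]
(0.033, 0.042) [0.5846 0.0303]
(0.033, -0.052) [ 0.593  -0.0633]
```

The fingers closed too high, on the dish's top edge. I reopen, settle lower and retry.

Emit:
{"method": "jog_arm", "body": {"deltas": [[[0,0,0],0],[[0,0,0],0],[[0,-4,-10],0],[[0,0,-20],0],[[0,0,0],0]], "fingers": 72}}

```text
time_s: 11.08
eef_pos: [0.457, -0.2695, 0.0467]
eef_rot: [3.141, -0.003, 0.091]
wrist_force: [-0.4, -0.5, -0.3]
opening: 0.0708
finger_force: 0.0
```

Emit:
{"method": "jog_arm", "body": {"deltas": [[[0,0,-20],0],[[-15,0,-30],0],[[-20,0,-30],0],[[-20,0,0],0],[[0,0,0],0]]}}

```text
time_s: 11.5
eef_pos: [0.3985, -0.2744, 0.1256]
eef_rot: [3.142, -0.002, 0.089]
wrist_force: [0.3, 0.8, -0.1]
opening: 0.0725
finger_force: 0.0
```

```bash
python3 -c "
from h import *
s=shot('wrist'); save(s,'w3.png'); blobs(s); go([.4583,-.268,.004],.09)"
```

```text
px (112, 315) xy [ 0.2407 -0.1289] bbox [ 0.2407 -0.128 ] r 0.0385 bgr [24. 47. 58.]
px (301, 232) xy [ 0.3556 -0.3246] bbox [ 0.3553 -0.3231] r 0.0299 bgr [  0. 139. 165.]
px (360, 134) xy [ 0.4549 -0.3624] bbox [ 0.4545 -0.3626] r 0.0266 bgr [145. 127. 157.]
px (260, 120) xy [ 0.4585 -0.2717] bbox [ 0.4587 -0.2719] r 0.0254 bgr [130. 128. 160.]
t 11.55 pos [ 0.4004 -0.2741  0.1249] yaw 0.09 q1,7 [ 0.05 -0.29]
  shift mm [ 58.3  -0.9 120.9] turn -0.0
```

View pics/w3.png

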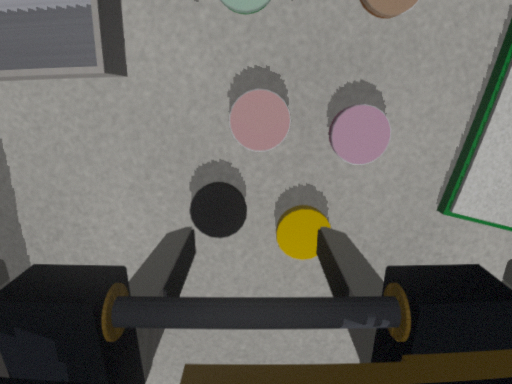

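The wrist view shows red (260,120) and magenta (360,134) lying flat, with red now at (0.4586,-0.272).

Emit:
{"method": "jog_arm", "body": {"deltas": [[[20,1,0],0],[[20,1,0],0],[[18,1,30],0],[[0,0,30],0],[[0,0,30],0]]}}

```text
time_s: 11.97
eef_pos: [0.462, -0.2712, 0.0322]
eef_rot: [3.141, -0.002, 0.094]
wrist_force: [0.5, 0.6, -0.7]
opening: 0.0721
finger_force: 0.0
```

Emit:
{"method": "jog_arm", "body": {"deltas": [[[0,0,20],0],[[0,0,8],0],[[0,0,4],0],[[0,0,0],0],[[0,0,0],0]]}}

```text
time_s: 12.38
eef_pos: [0.46, -0.2725, 0.0022]
eef_rot: [3.141, -0.001, 0.091]
wrist_force: [0.8, 0.7, -1.6]
opening: 0.0719
finger_force: 0.0
```

Emit:
{"method": "jog_arm", "body": {"deltas": [[[0,0,0],0],[[0,0,0],0],[[0,0,0],0],[[0,0,0],0],[[0,0,0],0]], "fingers": 48}}

```text
time_s: 12.8
eef_pos: [0.4599, -0.2724, 0.0021]
eef_rot: [3.141, -0.001, 0.091]
wrist_force: [0.9, 1.4, 5.9]
opening: 0.0544
finger_force: 30.0
```

```bash
python3 -c "
from h import *
go([*dry(-.033,.042),.13],.09)"
```

```text
t 12.8 pos [ 0.4599 -0.2724  0.0021] yaw 0.091 q1,7 [ 0.19 -0.19]
  shift mm [  85.7 -290.2 -127.9] turn 0.001
```

Emit:
{"method": "jog_arm", "body": {"deltas": [[[0,0,-22],0],[[0,0,-35],0],[[0,0,-36],0],[[0,-20,-35],0],[[0,-30,0],0]]}}

```text
time_s: 13.22
eef_pos: [0.4569, -0.2261, 0.1346]
eef_rot: [3.137, -0.007, 0.087]
wrist_force: [1.5, 0.3, -0.1]
opening: 0.0541
finger_force: 30.0
```

Emit:
{"method": "jog_arm", "body": {"deltas": [[[17,-35,0],0],[[17,-35,0],0],[[17,-35,0],0],[[17,-35,0],0],[[17,-35,0],0]]}}

```text
time_s: 13.63
eef_pos: [0.5239, -0.0385, 0.1298]
eef_rot: [-3.141, -0.0, 0.091]
wrist_force: [0.4, -0.3, -0.8]
opening: 0.0544
finger_force: 30.0
```

Emit:
{"method": "jog_arm", "body": {"deltas": [[[0,-35,0],0],[[0,-30,0],0],[[0,0,0],0],[[0,0,0],0],[[0,0,0],0]]}}

```text
time_s: 14.05
eef_pos: [0.5177, 0.0237, 0.1297]
eef_rot: [3.141, -0.0, 0.091]
wrist_force: [0.1, -0.2, -0.5]
opening: 0.0544
finger_force: 30.0
```

```bash
python3 -c "
from h import *
go([*dry(-.033,.042),.009],.09); print(state()['opening'])
s=shot('wrist'); save(s,'w4.png')"
```

```text
t 14.05 pos [0.5177 0.0237 0.1297] yaw 0.091 q1,7 [-0.65 -0.88]
  shift mm [  1.2  -0.6 120.7] turn 0.001
0.054446969933128586
```

View pics/w4.png

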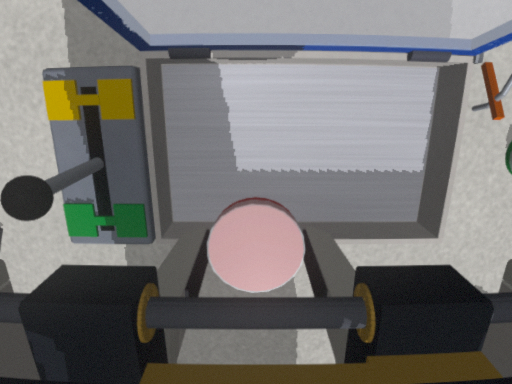

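The wrist view shows the red dish held over the tray, whose floor's front edge is at row 222 (columns 172–418). I check the dryer pose against that.

```bash
python3 -c "
from h import *
s=shot('wrist')
for p,d in [((172,222),(-.075,.125)),((418,222),(-.075,-.125))]: print(onplane(s,p,.005)[0].round(4),dry(*d).round(4))
for p,d in [((172,240),(-.08,.125)),((438,240),(-.08,-.125)),((152,60),(.08,.125)),((464,66),(.08,-.125))]: print(onplane(s,p,.045)[0].round(4),dry(*d).round(4))
"
```

```text
[0.4684 0.1047 0.005 ] [0.4696 0.1033]
[ 0.4908 -0.1468  0.005 ] [ 0.492  -0.1457]
[0.4686 0.0945 0.045 ] [0.4646 0.1028]
[ 0.4895 -0.1459  0.045 ] [ 0.4871 -0.1462]
[0.6179 0.1122 0.045 ] [0.6239 0.1172]
[ 0.6376 -0.1293  0.045 ] [ 0.6464 -0.1318]
```

Emit:
{"method": "jog_arm", "body": {"deltas": [[[1,0,30],0],[[0,0,35],0],[[0,0,30],0],[[0,0,18],0],[[0,0,8.5],0]]}}

```text
time_s: 14.57
eef_pos: [0.518, 0.0224, 0.006]
eef_rot: [3.141, 0.002, 0.088]
wrist_force: [-1.1, 2.4, 33.6]
opening: 0.0544
finger_force: 30.0
```

Emit:
{"method": "jog_arm", "body": {"deltas": [[[0,0,0],0],[[0,0,0],0],[[0,0,0],0],[[0,0,0],0],[[0,0,0],0]]}}

```text
time_s: 14.98
eef_pos: [0.5192, 0.024, 0.0086]
eef_rot: [3.141, -0.001, 0.091]
wrist_force: [-0.8, 0.4, 0.5]
opening: 0.0545
finger_force: 30.0
```

Emit:
{"method": "jog_arm", "body": {"deltas": [[[0,0,0],0],[[0,0,0],0],[[0,0,-8],0],[[0,0,-30],0],[[0,0,-35],0]], "fingers": 70}}

```text
time_s: 15.4
eef_pos: [0.5175, 0.0239, 0.0812]
eef_rot: [3.141, 0.004, 0.09]
wrist_force: [0.4, 0.8, -0.2]
opening: 0.0702
finger_force: 0.0
```

Emit:
{"method": "jog_arm", "body": {"deltas": [[[0,15,-30],0],[[0,35,-15],0],[[-10,40,0],0],[[-15,40,0],0],[[-15,40,0],0]]}}

```text
time_s: 15.82
eef_pos: [0.4948, -0.1478, 0.1271]
eef_rot: [3.141, -0.001, 0.093]
wrist_force: [-0.0, -1.1, -0.5]
opening: 0.0701
finger_force: 0.0
```

Emit:
{"method": "jog_arm", "body": {"deltas": [[[-15,40,0],0],[[-15,40,0],0],[[-15,40,0],0],[[-15,30,0],0],[[0,0,0],0]]}}

```text
time_s: 16.23
eef_pos: [0.4464, -0.3058, 0.1277]
eef_rot: [3.137, -0.0, 0.082]
wrist_force: [-0.3, -0.1, -0.1]
opening: 0.0706
finger_force: 0.0
```

```bash
python3 -c "
from h import *
s=shot('wrist'); save(s,'w5.png'); blobs(s); go([.4549,-.3626,.002],.09)"
```

```text
px (115, 317) xy [ 0.286  -0.1629] bbox [ 0.286  -0.1625] r 0.0367 bgr [22. 46. 57.]
px (267, 271) xy [ 0.3563 -0.3238] bbox [ 0.3563 -0.3246] r 0.0307 bgr [  0. 141. 166.]
px (317, 181) xy [ 0.4552 -0.3626] bbox [ 0.4551 -0.3628] r 0.0265 bgr [142. 124. 153.]
px (187, 41) xy [ 0.5691 -0.2442] bbox [ 0.5688 -0.2403] r 0.0242 bgr [137. 151. 127.]
px (345, 36) xy [ 0.5811 -0.3686] bbox [ 0.581  -0.3684] r 0.0253 bgr [ 95. 113. 135.]
px (211, 30) xy [ 0.5766 -0.2575] bbox [ 0.5765 -0.2597] r 0.0232 bgr [139. 152. 128.]
t 16.28 pos [ 0.4476 -0.3023  0.1271] yaw 0.084 q1,7 [ 0.05 -0.32]
  shift mm [  2.2  60.7 125.1] turn -0.006
```

Emit:
{"method": "jog_arm", "body": {"deltas": [[[2,31,0],0],[[0,30,0],0],[[0,0,35],0],[[0,0,35],0],[[0,0,30],0]]}}

```text
time_s: 16.7
eef_pos: [0.4579, -0.3577, 0.025]
eef_rot: [-3.141, -0.0, 0.092]
wrist_force: [1.0, -0.8, -0.0]
opening: 0.0696
finger_force: 0.0
```

Emit:
{"method": "jog_arm", "body": {"deltas": [[[0,0,15],0],[[0,0,7],0],[[0,0,3],0],[[0,0,0],0],[[0,0,0],0]]}}

```text
time_s: 17.12
eef_pos: [0.4579, -0.3589, 0.0021]
eef_rot: [3.141, -0.001, 0.092]
wrist_force: [-0.4, 0.8, -0.2]
opening: 0.0703
finger_force: 0.0
```

Emit:
{"method": "jog_arm", "body": {"deltas": [[[0,0,0],0],[[0,0,0],0],[[0,0,0],0],[[0,0,0],0],[[0,0,0],0]], "fingers": 48}}

```text
time_s: 17.53
eef_pos: [0.4577, -0.3593, 0.0019]
eef_rot: [3.141, -0.001, 0.091]
wrist_force: [0.8, 0.4, 6.7]
opening: 0.054
finger_force: 30.0
```

```bash
python3 -c "
from h import *
go([*dry(-.033,-.052),.13],.09)"
```

```text
t 17.53 pos [ 0.4577 -0.3593  0.0019] yaw 0.091 q1,7 [ 0.29 -0.12]
  shift mm [  95.7 -282.5 -128.1] turn 0.001
```

Emit:
{"method": "jog_arm", "body": {"deltas": [[[0,0,-22],0],[[0,0,-35],0],[[0,0,-36],0],[[0,-20,-35],0],[[0,-30,0],0]]}}

```text
time_s: 17.95
eef_pos: [0.4542, -0.3134, 0.1345]
eef_rot: [3.135, -0.007, 0.087]
wrist_force: [1.4, -0.3, -1.3]
opening: 0.0545
finger_force: 30.0
```

Emit:
{"method": "jog_arm", "body": {"deltas": [[[20,-35,0],0],[[20,-35,0],0],[[20,-35,0],0],[[20,-35,0],0],[[16,-35,0],0]]}}

```text
time_s: 18.37
eef_pos: [0.5334, -0.1241, 0.1293]
eef_rot: [-3.142, -0.001, 0.091]
wrist_force: [1.7, -1.5, -0.3]
opening: 0.0545
finger_force: 30.0
```

Emit:
{"method": "jog_arm", "body": {"deltas": [[[0,-35,0],0],[[0,-22,0],0],[[0,0,20],0],[[0,0,20],0],[[0,0,0],0]]}}

```text
time_s: 18.78
eef_pos: [0.5259, -0.0681, 0.0869]
eef_rot: [-3.141, 0.003, 0.093]
wrist_force: [-0.6, -0.4, 0.6]
opening: 0.0544
finger_force: 30.0
```

```bash
python3 -c "
from h import *
go([*dry(-.033,-.052),.0085],.09); print(state()['opening'])"
```

```text
t 18.78 pos [ 0.5259 -0.0681  0.0869] yaw 0.093 q1,7 [-0.39 -0.65]
  shift mm [ 1.3  1.3 78.4] turn 0.003
0.05444645681875808
```

Emit:
{"method": "jog_arm", "body": {"deltas": [[[1,1,30],0],[[0,0,26],0],[[0,0,14],0],[[0,0,8],0],[[0,0,2],0]]}}

```text
time_s: 19.2
eef_pos: [0.528, -0.071, 0.0086]
eef_rot: [-3.141, 0.001, 0.09]
wrist_force: [-0.3, -0.3, 0.5]
opening: 0.0544
finger_force: 30.0
```

Emit:
{"method": "jog_arm", "body": {"deltas": [[[0,0,0],0],[[0,0,0],0],[[0,0,0],0],[[0,0,0],0],[[0,0,0],0]]}}

```text
time_s: 19.62
eef_pos: [0.5286, -0.0702, 0.0097]
eef_rot: [3.141, -0.001, 0.091]
wrist_force: [-0.2, -0.0, -0.3]
opening: 0.0543
finger_force: 30.0
```

Emit:
{"method": "jog_arm", "body": {"deltas": [[[0,0,0],0],[[0,0,0],0],[[0,0,-8],0],[[0,0,-30],0],[[0,0,-35],0]], "fingers": 70}}

```text
time_s: 20.03
eef_pos: [0.5269, -0.0705, 0.0821]
eef_rot: [-3.141, 0.004, 0.09]
wrist_force: [1.0, 0.2, 0.1]
opening: 0.0695
finger_force: 0.0
```

Emit:
{"method": "jog_arm", "body": {"deltas": [[[0,15,-35],0],[[0,35,-20],0],[[0,40,0],0],[[0,40,0],0],[[0,30,0],0]]}}

```text
time_s: 20.45
eef_pos: [0.5429, -0.2327, 0.1387]
eef_rot: [3.14, -0.002, 0.09]
wrist_force: [-0.1, 0.2, 0.1]
opening: 0.0695
finger_force: 0.0
```

Emit:
{"method": "jog_arm", "body": {"deltas": [[[0,30,0],0],[[0,0,0],0],[[0,0,0],0],[[0,0,0],0],[[0,0,0],0]]}}

```text
time_s: 20.87
eef_pos: [0.5454, -0.258, 0.137]
eef_rot: [-3.14, 0.0, 0.092]
wrist_force: [-0.5, -0.3, 0.2]
opening: 0.0701
finger_force: 0.0
```

```bash
python3 -c "
from h import *
s=shot('wrist'); save(s,'w6.png'); blobs(s); go([.5723,-.2504,.002],.09)"
```

```text
px (65, 185) xy [ 0.5266 -0.07  ] bbox [ 0.5245 -0.07  ] r 0.0305 bgr [142. 124. 155.]
px (376, 157) xy [ 0.5814 -0.3686] bbox [ 0.5815 -0.3685] r 0.0249 bgr [ 96. 114. 136.]
px (248, 151) xy [ 0.5726 -0.2489] bbox [ 0.5757 -0.2494] r 0.0247 bgr [138. 151. 127.]
px (114, 90) xy [ 0.6191 -0.1215] bbox [ 0.6191 -0.1215] r 0.0262 bgr [ 29.  54. 104.]
px (507, 120) xy [ 0.6742 -0.48  ] bbox [ 0.674 -0.48 ] r 0.0394 bgr [52. 36. 28.]
t 20.92 pos [ 0.5455 -0.2579  0.137 ] yaw 0.093 q1,7 [-0.1  -0.48]
  shift mm [ 27.3  -5.  135. ] turn 0.003
```

View pics/w6.png

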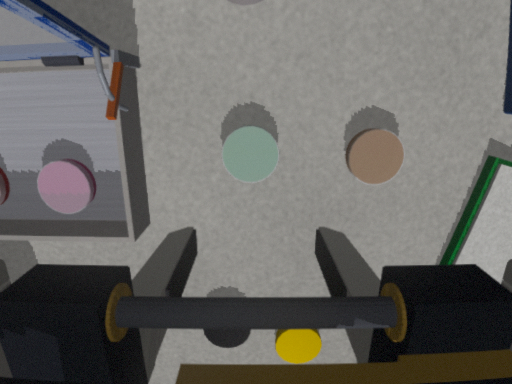

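The wrist view shows green (250,154) and amber (376,157) unmoved, magenta flat in the tray at (66,187), and the vent mark at (114,90).

Emit:
{"method": "jog_arm", "body": {"deltas": [[[27,-5,0],0],[[0,0,35],0],[[0,0,35],0],[[0,0,35],0],[[0,0,15],0]]}}

```text
time_s: 21.33
eef_pos: [0.5707, -0.2493, 0.0133]
eef_rot: [-3.139, 0.004, 0.093]
wrist_force: [-0.8, 0.0, -0.2]
opening: 0.0698
finger_force: 0.0
```

Emit:
{"method": "jog_arm", "body": {"deltas": [[[0,0,10],0],[[0,0,4],0],[[0,0,1],0],[[0,0,0],0],[[0,0,0],0]]}}

```text
time_s: 21.75
eef_pos: [0.5726, -0.2523, 0.0033]
eef_rot: [3.141, -0.002, 0.091]
wrist_force: [0.2, 0.6, 0.5]
opening: 0.0698
finger_force: 0.0
```

Emit:
{"method": "jog_arm", "body": {"deltas": [[[0,0,0],0],[[0,0,0],0],[[0,0,0],0],[[0,0,0],0],[[0,0,0],0]], "fingers": 48}}

```text
time_s: 22.17
eef_pos: [0.5723, -0.2521, 0.0027]
eef_rot: [-3.142, -0.001, 0.091]
wrist_force: [-0.2, 1.1, 7.2]
opening: 0.0541
finger_force: 30.0
```

```bash
python3 -c "
from h import *
go([*dry(.033,.042),.14],.09)"
```

```text
t 22.17 pos [ 0.5723 -0.2521  0.0027] yaw 0.091 q1,7 [ 0.   -0.37]
  shift mm [  37.9 -280.1 -137.3] turn 0.001
```

Emit:
{"method": "jog_arm", "body": {"deltas": [[[0,0,-22],0],[[0,0,-35],0],[[0,0,-40],0],[[0,-20,-40],0],[[0,-30,0],0]]}}

```text
time_s: 22.58
eef_pos: [0.5698, -0.2086, 0.1429]
eef_rot: [3.136, -0.009, 0.086]
wrist_force: [1.0, -0.2, -0.5]
opening: 0.0544
finger_force: 30.0
```

Emit:
{"method": "jog_arm", "body": {"deltas": [[[7,-35,0],0],[[7,-35,0],0],[[8,-35,0],0],[[8,-35,0],0],[[8,-35,0],0]]}}

```text
time_s: 23.0
eef_pos: [0.5894, -0.0243, 0.1365]
eef_rot: [-3.141, -0.0, 0.091]
wrist_force: [0.2, -0.9, 0.2]
opening: 0.0543
finger_force: 30.0
```

Emit:
{"method": "jog_arm", "body": {"deltas": [[[0,-35,0],0],[[0,-20,0],0],[[0,0,25],0],[[0,0,25],0],[[0,0,0],0]]}}

```text
time_s: 23.42
eef_pos: [0.5824, 0.03, 0.0832]
eef_rot: [-3.141, 0.005, 0.093]
wrist_force: [-0.3, -0.4, -0.1]
opening: 0.0544
finger_force: 30.0
```

```bash
python3 -c "
from h import *
go([*dry(.033,.042),.009],.09); print(state()['opening'])"
```

```text
t 23.42 pos [0.5824 0.03   0.0832] yaw 0.093 q1,7 [-0.58 -0.85]
  shift mm [ 2.2 -0.1 74.2] turn 0.003
0.054371631066970676
```

Emit:
{"method": "jog_arm", "body": {"deltas": [[[1,1,30],0],[[0,0,24],0],[[0,0,12],0],[[0,0,6],0],[[0,0,1],0]]}}

```text
time_s: 23.83
eef_pos: [0.5855, 0.0273, 0.0132]
eef_rot: [3.142, 0.001, 0.09]
wrist_force: [-0.2, 0.9, 0.2]
opening: 0.0541
finger_force: 30.0
```

Emit:
{"method": "jog_arm", "body": {"deltas": [[[0,0,0],0],[[0,0,0],0],[[0,0,0],0],[[0,0,0],0],[[0,0,0],0]]}}

```text
time_s: 24.25
eef_pos: [0.5859, 0.028, 0.014]
eef_rot: [-3.141, -0.001, 0.091]
wrist_force: [0.0, 0.6, -0.2]
opening: 0.0541
finger_force: 30.0
```

Emit:
{"method": "jog_arm", "body": {"deltas": [[[0,0,0],0],[[0,0,0],0],[[0,0,-8],0],[[0,0,-30],0],[[0,0,-35],0]], "fingers": 70}}

```text
time_s: 24.67
eef_pos: [0.5843, 0.0276, 0.0862]
eef_rot: [3.141, 0.004, 0.09]
wrist_force: [0.5, 0.2, 0.6]
opening: 0.07
finger_force: 0.0
```

Emit:
{"method": "jog_arm", "body": {"deltas": [[[0,15,-35],0],[[0,35,-20],0],[[0,40,0],0],[[0,40,0],0],[[0,40,0],0]]}}

```text
time_s: 25.08
eef_pos: [0.6012, -0.1427, 0.1427]
eef_rot: [3.142, -0.001, 0.092]
wrist_force: [1.0, 0.4, 0.1]
opening: 0.07
finger_force: 0.0
```

Emit:
{"method": "jog_arm", "body": {"deltas": [[[0,40,0],0],[[0,40,0],0],[[-20,40,0],0],[[-20,40,0],0],[[0,40,0],0]]}}

```text
time_s: 25.5
eef_pos: [0.5776, -0.3409, 0.1421]
eef_rot: [-3.141, 0.002, 0.088]
wrist_force: [-0.3, -0.2, 0.2]
opening: 0.0702
finger_force: 0.0
```

Emit:
{"method": "jog_arm", "body": {"deltas": [[[0,10,0],0],[[0,0,0],0],[[0,0,0],0],[[0,0,0],0],[[0,0,0],0]]}}

```text
time_s: 25.92
eef_pos: [0.583, -0.3462, 0.1412]
eef_rot: [-3.14, 0.0, 0.093]
wrist_force: [-0.1, -0.2, -0.2]
opening: 0.0698
finger_force: 0.0
```

```bash
python3 -c "
from h import *
s=shot('wrist'); save(s,'w7.png'); blobs(s); go([.5811,-.3686,.002],.09)"
```

```text
px (5, 216) xy [ 0.521  -0.0782] bbox [ 0.521  -0.0831] r 0.0227 bgr [135. 120. 144.]
px (9, 205) xy [ 0.5343 -0.0908] bbox [ 0.5343 -0.0925] r 0.0204 bgr [47. 33. 64.]
px (285, 178) xy [ 0.5889 -0.3741] bbox [ 0.5905 -0.3742] r 0.0221 bgr [ 93. 111. 131.]
px (13, 130) xy [ 0.6114 -0.1041] bbox [ 0.6114 -0.104 ] r 0.0294 bgr [18. 47. 97.]
t 25.97 pos [ 0.583  -0.3464  0.1413] yaw 0.093 q1,7 [ 0.03 -0.43]
  shift mm [ -4.   21.9 139.3] turn 0.003
```

View pics/w7.png

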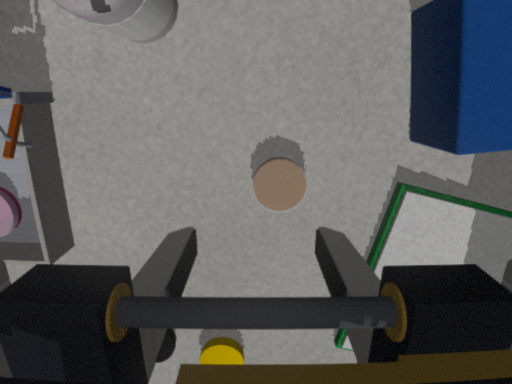

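Amber is at (279,184), unmoved; only the mask was clipped.

Emit:
{"method": "jog_arm", "body": {"deltas": [[[-3,22,0],0],[[0,0,35],0],[[0,0,35],0],[[0,0,35],0],[[0,0,18],0]]}}

```text
time_s: 26.38
eef_pos: [0.5808, -0.3678, 0.0147]
eef_rot: [-3.139, 0.003, 0.093]
wrist_force: [-0.7, 0.2, -0.4]
opening: 0.07
finger_force: 0.0
```

Emit:
{"method": "jog_arm", "body": {"deltas": [[[0,0,10],0],[[0,0,4],0],[[0,0,2],0],[[0,0,0],0],[[0,0,0],0]]}}

```text
time_s: 26.8
eef_pos: [0.5822, -0.371, 0.0038]
eef_rot: [3.14, -0.002, 0.091]
wrist_force: [-0.0, 0.7, 0.1]
opening: 0.0703
finger_force: 0.0
```

Emit:
{"method": "jog_arm", "body": {"deltas": [[[0,0,0],0],[[0,0,0],0],[[0,0,0],0],[[0,0,0],0],[[0,0,0],0]], "fingers": 48}}

```text
time_s: 27.22
eef_pos: [0.5819, -0.3708, 0.0031]
eef_rot: [3.141, -0.001, 0.091]
wrist_force: [0.2, 2.0, 5.9]
opening: 0.0538
finger_force: 30.0
```

```bash
python3 -c "
from h import *
go([*dry(.033,-.052),.14],.09)"
```

```text
t 27.22 pos [ 0.5819 -0.3708  0.0031] yaw 0.091 q1,7 [ 0.16 -0.3 ]
  shift mm [  39.  -305.2 -136.9] turn 0.001
```

Emit:
{"method": "jog_arm", "body": {"deltas": [[[0,0,-22],0],[[0,0,-35],0],[[0,0,-40],0],[[0,-20,-40],0],[[0,-35,0],0]]}}

```text
time_s: 27.63
eef_pos: [0.5781, -0.3239, 0.1439]
eef_rot: [3.133, -0.008, 0.085]
wrist_force: [1.0, -0.7, -0.1]
opening: 0.0542
finger_force: 30.0
```

Emit:
{"method": "jog_arm", "body": {"deltas": [[[7,-35,0],0],[[7,-35,0],0],[[8,-35,0],0],[[8,-35,0],0],[[8,-35,0],0]]}}

```text
time_s: 28.05
eef_pos: [0.5984, -0.1378, 0.1367]
eef_rot: [-3.141, -0.0, 0.091]
wrist_force: [1.1, 0.3, -1.0]
opening: 0.0544
finger_force: 30.0
```

Emit:
{"method": "jog_arm", "body": {"deltas": [[[1,-40,0],0],[[0,-35,0],0],[[0,0,25],0],[[0,0,25],0],[[0,0,0],0]]}}

```text
time_s: 28.47
eef_pos: [0.5909, -0.0628, 0.0834]
eef_rot: [-3.141, 0.005, 0.093]
wrist_force: [-1.0, 0.4, -0.5]
opening: 0.054
finger_force: 30.0
```

```bash
python3 -c "
from h import *
go([*dry(.033,-.052),.009],.09); print(state()['opening'])"
```

```text
t 28.47 pos [ 0.5909 -0.0628  0.0834] yaw 0.093 q1,7 [-0.41 -0.71]
  shift mm [ 2.1  0.8 74.4] turn 0.003
0.05400818675186816
```

Emit:
{"method": "jog_arm", "body": {"deltas": [[[1,1,30],0],[[0,0,24],0],[[0,0,14],0],[[0,0,8],0],[[0,0,2],0]]}}

```text
time_s: 28.88
eef_pos: [0.5936, -0.0665, 0.0082]
eef_rot: [3.142, 0.001, 0.09]
wrist_force: [-0.4, 1.0, -0.4]
opening: 0.0543
finger_force: 30.0
```

Emit:
{"method": "jog_arm", "body": {"deltas": [[[0,0,0],0],[[0,0,0],0],[[0,0,0],0],[[0,0,0],0],[[0,0,0],0]]}}

```text
time_s: 29.3
eef_pos: [0.5942, -0.0655, 0.0093]
eef_rot: [3.142, -0.001, 0.091]
wrist_force: [-0.4, -0.2, -0.9]
opening: 0.0545
finger_force: 30.0
```

Emit:
{"method": "jog_arm", "body": {"deltas": [[[0,0,0],0],[[0,0,0],0],[[0,0,-8],0],[[0,0,-30],0],[[0,0,-35],0]], "fingers": 70}}

```text
time_s: 29.72
eef_pos: [0.5925, -0.0657, 0.0814]
eef_rot: [-3.141, 0.004, 0.09]
wrist_force: [1.5, -0.1, 1.0]
opening: 0.0699
finger_force: 0.0
```

Emit:
{"method": "jog_arm", "body": {"deltas": [[[-20,0,-35],0],[[-35,-10,-35],0],[[-35,-20,-35],0],[[-35,-20,-30],0],[[-20,0,0],0]]}}

```text
time_s: 30.13
eef_pos: [0.4639, -0.0348, 0.2006]
eef_rot: [-3.139, -0.002, 0.092]
wrist_force: [-0.1, -0.2, -0.6]
opening: 0.07
finger_force: 0.0
```

Emit:
{"method": "jog_arm", "body": {"deltas": [[[0,0,0],0],[[0,0,0],0],[[0,0,0],0],[[0,0,0],0],[[0,0,0],0]]}}

```text
time_s: 30.55
eef_pos: [0.4662, -0.0372, 0.1974]
eef_rot: [3.141, 0.0, 0.09]
wrist_force: [-0.6, -0.4, 1.0]
opening: 0.0699
finger_force: 0.0
```

```bash
python3 -c "
from h import *
s=shot('wrist'); save(s,'w8.png'); blobs(s,.02); go([.44,-.026,.1],.09)"
```

```text
px (463, 259) xy [ 0.365  -0.3158] bbox [ 0.3745 -0.3158] r 0.0318 bgr [  0.  127.5 151. ]
px (291, 119) xy [ 0.5253 -0.0694] bbox [ 0.5252 -0.0693] r 0.0263 bgr [169. 148. 182.]
px (207, 112) xy [0.5232 0.0215] bbox [0.5254 0.0215] r 0.024 bgr [150. 148. 184.]
px (294, 52) xy [ 0.5932 -0.0645] bbox [ 0.5935 -0.0643] r 0.0253 bgr [118. 138. 164.]
px (203, 52) xy [0.5858 0.0284] bbox [0.5858 0.0286] r 0.0256 bgr [163. 178. 151.]
px (391, 25) xy [ 0.6306 -0.1604] bbox [ 0.6307 -0.1611] r 0.023 bgr [ 35.  65. 123.]
t 30.6 pos [ 0.466  -0.0372  0.1973] yaw 0.09 q1,7 [-0.68 -0.86]
  shift mm [-24.9 -13.5  97.3] turn 0.0
```

View pics/w8.png

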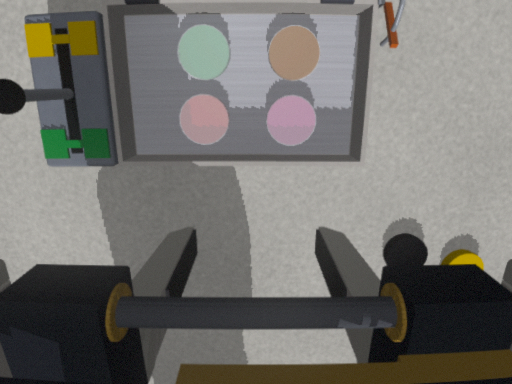

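All four dishes lie flat in the tray, at (203,52), (294,52), (204,119) and (291,119). Next is the cover: rise, turn back, and return above the handle.

Emit:
{"method": "jog_arm", "body": {"deltas": [[[0,0,-35],-0.121],[[0,0,-35],-0.121],[[0,0,-35],-0.121],[[0,0,-25],-0.121],[[0,0,0],-0.121]], "fingers": 40}}

```text
time_s: 31.02
eef_pos: [0.4679, -0.0379, 0.3318]
eef_rot: [3.138, -0.005, 0.701]
wrist_force: [1.2, 0.3, -0.5]
opening: 0.0423
finger_force: 0.0
```

Emit:
{"method": "jog_arm", "body": {"deltas": [[[0,0,0],-0.121],[[0,0,0],-0.121],[[0,0,0],-0.121],[[0,0,0],-0.121],[[0,0,0],-0.121]]}}

```text
time_s: 31.43
eef_pos: [0.4657, -0.0371, 0.3275]
eef_rot: [-3.141, 0.001, 1.306]
wrist_force: [-0.3, 0.5, 0.4]
opening: 0.0399
finger_force: 0.0
```

Emit:
{"method": "jog_arm", "body": {"deltas": [[[0,0,0],-0.121],[[0,0,0],-0.121],[[0,0,0],-0.119],[[0,0,0],0],[[0,0,0],0]]}}

```text
time_s: 31.85
eef_pos: [0.4656, -0.0372, 0.3275]
eef_rot: [-3.141, 0.0, 1.657]
wrist_force: [-0.6, -0.7, 0.2]
opening: 0.0401
finger_force: 0.0
```

```bash
python3 -c "
from h import *
go([.6695,-.0005,.2298],1.661)"
```

```text
t 31.85 pos [ 0.4656 -0.0372  0.3275] yaw 1.657 q1,7 [-0.63  0.24]
  shift mm [ 19.  206.3  97.7] turn -0.004
```

Emit:
{"method": "jog_arm", "body": {"deltas": [[[4,40,0],0],[[4,40,0],0],[[4,40,0],0],[[4,40,0],0],[[3,30,0],0]]}}

```text
time_s: 32.27
eef_pos: [0.6559, 0.0007, 0.3267]
eef_rot: [-3.141, 0.001, 1.659]
wrist_force: [-0.3, 0.8, 0.7]
opening: 0.0405
finger_force: 0.0
```

Emit:
{"method": "jog_arm", "body": {"deltas": [[[0,16,0],0],[[0,0,0],0],[[0,0,0],0],[[0,0,0],0],[[0,0,0],0]]}}

```text
time_s: 32.68
eef_pos: [0.6677, 0.0004, 0.328]
eef_rot: [-3.141, -0.0, 1.66]
wrist_force: [-0.0, -0.2, -0.1]
opening: 0.0401
finger_force: 0.0
```

```bash
python3 -c "
from h import *
go([.6695,-.0005,.2298],1.661)
w=shot('wrist'); C=cloud(w)
hsv=cv2.cvtColor(w['pixels'],cv2.COLOR_BGR2HSV); b=(cv2.inRange(hsv,(105,100,40),(130,255,255))>0)&(w['range_z']>0)
q=C[b]; q=q[(q[:,2]>.235)&(q[:,2]<.27)]; print(len(q),q.mean(0).round(4),q.min(0).round(3),q.max(0).round(3))
p=np.polyfit(q[:,1],q[:,0],1); print('x at y=0',np.polyval(p,0),'yaw',-p[0])"
```

```text
t 32.68 pos [6.677e-01 4.000e-04 3.280e-01] yaw 1.66 q1,7 [-0.5   0.33]
  shift mm [-1.1  1.7 98.2] turn -0.001
1633 [0.6675 0.0036 0.2492] [ 0.658 -0.066  0.235] [0.677 0.061 0.252]
x at y=0 0.6678593601901333 yaw 0.08667206529259522
```

Emit:
{"method": "jog_arm", "body": {"deltas": [[[0,1,25],0],[[0,0,30],0],[[0,0,25],0],[[0,0,14],0],[[0,0,6],0]]}}

```text
time_s: 33.15
eef_pos: [0.6682, 0.0013, 0.2259]
eef_rot: [-3.139, -0.001, 1.661]
wrist_force: [0.2, 0.1, -0.2]
opening: 0.0401
finger_force: 0.0
```

Emit:
{"method": "jog_arm", "body": {"deltas": [[[0,0,0],0],[[0,0,0],0],[[0,0,0],0],[[0,0,0],0],[[0,0,0],0]], "fingers": 5}}

```text
time_s: 33.57
eef_pos: [0.6703, 0.001, 0.2288]
eef_rot: [3.14, -0.0, 1.662]
wrist_force: [0.3, 0.8, -0.2]
opening: 0.0112
finger_force: 0.0
```

```bash
python3 - <<'E'
from h import *
f=lambda th: np.array([.08-.2*np.cos(th)+.004*np.sin(th), .048+.2*np.sin(th)+.004*np.cos(th)])
ths=np.linspace(1.72,.524,26); p=np.array([f(a) for a in ths]); d=np.diff(p,axis=0)*1000
for i in range(25): print(f'[0,{d[i,0]:.1f},{-d[i,1]:.1f}]',end='\n' if i%5==4 else ' ')
go([*dry(f(.524)[0],.008),f(.524)[1]-.019],1.661); go([*dry(f(1.72)[0],.008),f(1.72)[1]-.019],1.661)
E
```

```text
[0,-9.5,-1.4] [0,-9.5,-0.9] [0,-9.6,-0.5] [0,-9.6,-0.0] [0,-9.6,0.4]
[0,-9.5,0.9] [0,-9.5,1.4] [0,-9.4,1.8] [0,-9.3,2.3] [0,-9.2,2.7]
[0,-9.0,3.1] [0,-8.9,3.6] [0,-8.7,4.0] [0,-8.5,4.4] [0,-8.3,4.8]
[0,-8.0,5.2] [0,-7.8,5.6] [0,-7.5,5.9] [0,-7.2,6.3] [0,-6.9,6.6]
[0,-6.6,6.9] [0,-6.2,7.2] [0,-5.9,7.5] [0,-5.5,7.8] [0,-5.1,8.1]
t 33.57 pos [0.6703 0.001  0.2288] yaw 1.662 q1,7 [-0.46  0.39]
  shift mm [   3.1 -206.9   96.2] turn 0.001
t 33.57 pos [0.6703 0.001  0.2288] yaw 1.662 q1,7 [-0.46  0.39]
  shift mm [ 2.9 -2.   2.6] turn 0.001
```

Emit:
{"method": "jog_arm", "body": {"deltas": [[[0,0,0],0],[[0,0,0],0],[[0,0,0],0],[[0,-5,-1],0],[[0,-9,-1.2],0]]}}

```text
time_s: 33.98
eef_pos: [0.6577, -0.0002, 0.2305]
eef_rot: [3.138, 0.001, 1.662]
wrist_force: [3.6, 0.8, 3.2]
opening: 0.0089
finger_force: 30.0
```

Emit:
{"method": "jog_arm", "body": {"deltas": [[[0,-9.5,-0.9],0],[[0,-9.6,-0.5],0],[[0,-9.6,0],0],[[0,-9.6,0.4],0],[[0,-9.5,0.9],0]]}}

```text
time_s: 34.4
eef_pos: [0.6074, -0.0045, 0.2302]
eef_rot: [3.141, -0.0, 1.662]
wrist_force: [4.5, 2.2, 2.7]
opening: 0.0089
finger_force: 30.0
```

Emit:
{"method": "jog_arm", "body": {"deltas": [[[0,-9.5,1.4],0],[[0,-9.4,1.8],0],[[0,-9.3,2.3],0],[[0,-9.2,2.7],0],[[0,-9,3.1],0]]}}

```text
time_s: 34.82
eef_pos: [0.5609, -0.0085, 0.2182]
eef_rot: [-3.141, -0.0, 1.662]
wrist_force: [4.0, 4.2, -1.6]
opening: 0.0088
finger_force: 30.0
```

Emit:
{"method": "jog_arm", "body": {"deltas": [[[0,-8.9,3.6],0],[[0,-8.7,4],0],[[0,-8.5,4.4],0],[[0,-8.3,4.8],0],[[0,-8,5.2],0]]}}

```text
time_s: 35.23
eef_pos: [0.5193, -0.0123, 0.1961]
eef_rot: [3.141, -0.0, 1.662]
wrist_force: [7.3, 4.3, -5.4]
opening: 0.0092
finger_force: 30.0
```

```bash
python3 - <<'E'
from h import *
f=lambda th: np.array([.08-.2*np.cos(th)+.004*np.sin(th), .048+.2*np.sin(th)+.004*np.cos(th)])
for th in (.95,.524): go([*dry(f(th)[0],.008),f(th)[1]-.019],1.661)
print(state()['opening'],state()['wrist_force'])
E
```

```text
t 35.23 pos [ 0.5193 -0.0123  0.1961] yaw 1.662 q1,7 [-0.51  0.43]
  shift mm [2.5 2.8 2.1] turn 0.001
t 35.23 pos [ 0.5193 -0.0123  0.1961] yaw 1.662 q1,7 [-0.51  0.43]
  shift mm [  2.6 -55.3  63.5] turn 0.001
0.009211941973501172 [ 7.30524419  4.28937869 -5.43879546]
```

Emit:
{"method": "jog_arm", "body": {"deltas": [[[0,-7.8,5.6],0],[[0,-7.5,5.9],0],[[0,-7.2,6.3],0],[[0,-6.9,6.6],0],[[0,-6.6,6.9],0]]}}

```text
time_s: 35.65
eef_pos: [0.4846, -0.0154, 0.165]
eef_rot: [3.139, 0.0, 1.663]
wrist_force: [9.5, 5.9, -4.7]
opening: 0.0091
finger_force: 30.0
```

Emit:
{"method": "jog_arm", "body": {"deltas": [[[0,-6.2,7.2],0],[[0,-5.9,7.5],0],[[0,-5.5,7.8],0],[[0,-5.1,8.1],0],[[0,0,0],0]]}}

```text
time_s: 36.07
eef_pos: [0.4623, -0.0174, 0.1338]
eef_rot: [3.14, 0.001, 1.663]
wrist_force: [10.4, 6.2, -10.4]
opening: 0.0091
finger_force: 30.0
```

Emit:
{"method": "jog_arm", "body": {"deltas": [[[0,0,0],0],[[0,0,0],0],[[0,0,0],0],[[0,0,0],0],[[0,0,0],0]]}}

```text
time_s: 36.48
eef_pos: [0.4626, -0.0174, 0.1344]
eef_rot: [3.14, 0.001, 1.663]
wrist_force: [10.9, 5.0, -10.2]
opening: 0.0087
finger_force: 30.0
```

```bash
python3 - <<'E'
from h import *
f=lambda th: np.array([.08-.2*np.cos(th)+.004*np.sin(th), .048+.2*np.sin(th)+.004*np.cos(th)])
for th in (.524,): go([*dry(f(th)[0],.008),f(th)[1]-.019],1.661)
print(state()['opening'],state()['wrist_force'])
E
```

```text
t 36.48 pos [ 0.4626 -0.0174  0.1344] yaw 1.663 q1,7 [-0.44  0.54]
  shift mm [2.5 1.7 1.9] turn 0.002
0.008693370676209327 [ 10.92873763   4.98489585 -10.24615115]
```

Emit:
{"method": "jog_arm", "body": {"deltas": [[[0,0,0],0],[[0,0,0],0],[[0,0,0],0],[[0,0,0],0],[[0,0,-5],0]], "fingers": 24}}

```text
time_s: 36.9
eef_pos: [0.4601, -0.0183, 0.1393]
eef_rot: [-3.139, 0.0, 1.661]
wrist_force: [-1.0, 0.2, -0.4]
opening: 0.0236
finger_force: 0.0
```

Emit:
{"method": "jog_arm", "body": {"deltas": [[[0,0,-15],0],[[0,0,-25],0],[[0,0,-30],0],[[0,0,-30],0],[[0,0,0],0]]}}

```text
time_s: 37.32
eef_pos: [0.463, -0.019, 0.2441]
eef_rot: [3.136, -0.001, 1.661]
wrist_force: [1.3, 0.3, -0.4]
opening: 0.0237
finger_force: 0.0
```

Emit:
{"method": "jog_arm", "body": {"deltas": [[[0,0,0],0],[[0,0,0],0],[[0,0,0],0],[[0,0,0],0],[[0,0,0],0]], "fingers": 60}}

```text
time_s: 37.73
eef_pos: [0.4609, -0.0182, 0.239]
eef_rot: [-3.14, 0.0, 1.661]
wrist_force: [-1.0, 0.0, 0.0]
opening: 0.0527
finger_force: 0.0
```

```bash
python3 -c "
from h import *
w=shot('wrist'); save(w,'w9.png'); C=cloud(w)
hsv=cv2.cvtColor(w['pixels'],cv2.COLOR_BGR2HSV); b=(cv2.inRange(hsv,(105,100,40),(130,255,255))>0)&(w['range_z']>0)
q=C[b]; q=q[(q[:,1]<.04)&(q[:,1]>-.06)&(q[:,2]>.06)]; d=(q[:,:2]-DC)@[np.cos(YAW),np.sin(YAW)]
for lo in np.arange(-.13,0,.01):
  k=(d>lo)&(d<lo+.01)
  if k.sum()>5: print(lo.round(2),k.sum(),np.median(d[k]).round(4),np.median(q[k,2]).round(4),q[k,2].max().round(4))
k=(d<-.085); print('bar',np.median(d[k]),np.percentile(q[k,2],95))
go([*dry(-.005,.17),.2],1.661)
kn=cv2.inRange(hsv,(0,0,0),(180,255,40)); kn[200:]=0
n,l,st,ce=cv2.connectedComponentsWithStats(kn)
for i in range(1,n):
  if st[i,4]>150: print(st[i],ce[i].round(),onplane(w,ce[i],.135)[0].round(4),np.median(C[(l==i)&(w['range_z']>0)],0).round(3))
"
```

```text
-0.1 1157 -0.0947 0.1504 0.153
-0.09 72 -0.0847 0.1463 0.3353
-0.08 38 -0.0752 0.1395 0.2404
-0.07 39 -0.0696 0.1369 0.2804
-0.06 1040 -0.0552 0.1279 0.3301
-0.05 423 -0.0478 0.1254 0.1281
bar -0.09460987280656333 0.151815904092939
t 37.78 pos [ 0.4611 -0.0182  0.2391] yaw 1.661 q1,7 [-0.61  0.36]
  shift mm [165.1  89.5  39.1] turn 0.0
[302   9  38  11 274] [322.  14.] [0.4976 0.1325 0.135 ] [0.513 0.154 0.051]
[348  10  39  12 365] [369.  15.] [0.5352 0.1358 0.135 ] [0.561 0.158 0.051]
```

View pics/w9.png

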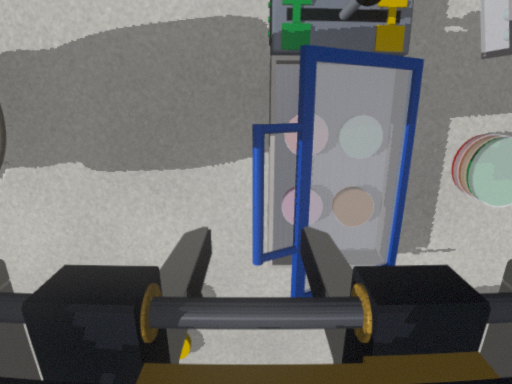

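The wrist view shows the cover part open over all four dishes, handle bar at columns 253–263 and lever top right. Bar height gives a cover angle of about 0.50 rad. Now the lever.

Emit:
{"method": "jog_arm", "body": {"deltas": [[[33,18,0],0],[[33,18,0],0],[[33,17,0],0],[[32,17,0],0],[[32,17,0],0]]}}

```text
time_s: 38.2
eef_pos: [0.5335, 0.1538, 0.2393]
eef_rot: [-3.141, 0.0, 1.662]
wrist_force: [0.5, 0.5, -0.2]
opening: 0.06
finger_force: 0.0
```

Emit:
{"method": "jog_arm", "body": {"deltas": [[[0,0,0],0],[[0,0,0],0],[[0,0,0],0],[[0,0,0],0],[[0,0,0],0]]}}

```text
time_s: 38.62
eef_pos: [0.5329, 0.1507, 0.2399]
eef_rot: [-3.141, 0.0, 1.66]
wrist_force: [-0.5, -0.6, -0.8]
opening: 0.0596
finger_force: 0.0
```

```bash
python3 -c "
from h import *
go([.533,.152,.116],1.661)
for n in ('top','scene'):
  s=shot(n); print(n,proj(s,[.533,.152,.135]))
s=shot('scene'); save(s,'s10.png')
u,v=proj(s,[.533,.152,.135])[0].astype(int); k=cv2.inRange(s['pixels'],(0,0,0),(60,60,60)); 
p=np.argwhere(k[v-14:v+15,u-14:u+15]); print('dark',p.mean(0)[::-1]+[u-14,v-14],len(p),p.min(0)[::-1]+[u-14,v-14],p.max(0)[::-1]+[u-14,v-14])
w=shot('wrist'); C=cloud(w); z=C[...,2]; m=(z>.12)&(z<.155)&(np.abs(C[...,0]-.53)<.05)&(np.abs(C[...,1]-.155)<.04); print(m.sum(),C[m].mean(0) if m.any() else '',C[m].min(0),C[m].max(0))
"
```

```text
t 38.62 pos [0.5329 0.1507 0.2399] yaw 1.66 q1,7 [-0.83  0.1 ]
  shift mm [  1.3   0.2 123.9] turn -0.001
top [[186.28747978 198.62719099]]
scene [[300.17983445 184.32921182]]
dark [300.60869565 184.39130435] 46 [297 181] [304 188]
632 [0.53202349 0.15794784 0.14359065] [0.51935327 0.14345479 0.13379818] [0.54490988 0.16835979 0.14916229]
```

Emit:
{"method": "jog_arm", "body": {"deltas": [[[2,0,30],0],[[0,0,30],0],[[0,0,30],0],[[0,0,22],0],[[0,0,10],0]]}}

```text
time_s: 39.23
eef_pos: [0.5319, 0.1537, 0.1154]
eef_rot: [-3.139, 0.001, 1.662]
wrist_force: [-0.1, 0.6, 1.0]
opening: 0.0602
finger_force: 0.0
```

Emit:
{"method": "jog_arm", "body": {"deltas": [[[0,0,0],0],[[0,0,0],0],[[0,0,0],0],[[0,0,0],0],[[0,0,0],0]], "fingers": 22}}

```text
time_s: 39.65
eef_pos: [0.5337, 0.1545, 0.119]
eef_rot: [3.14, -0.001, 1.662]
wrist_force: [0.4, 0.3, -0.2]
opening: 0.0312
finger_force: 0.0
```

Emit:
{"method": "jog_arm", "body": {"deltas": [[[0,0,0],0],[[0,0,0],0],[[0,-6,0],0],[[0,-8,1],0],[[0,-8,2],0]]}}

```text
time_s: 40.07
eef_pos: [0.5145, 0.153, 0.1162]
eef_rot: [3.134, -0.001, 1.662]
wrist_force: [6.3, 2.4, 3.6]
opening: 0.0245
finger_force: 30.0
```

Emit:
{"method": "jog_arm", "body": {"deltas": [[[0,-8,3],0],[[0,-8,3],0],[[0,-8,3],0],[[0,-7,3],0],[[0,0,0],0]]}}

```text
time_s: 40.48
eef_pos: [0.4842, 0.1504, 0.1039]
eef_rot: [3.132, -0.001, 1.662]
wrist_force: [8.1, 2.6, 2.8]
opening: 0.0254
finger_force: 28.2
```

Emit:
{"method": "jog_arm", "body": {"deltas": [[[0,0,0],0],[[0,0,0],0],[[0,0,0],0],[[0,0,0],0],[[0,0,0],0]]}}

```text
time_s: 40.9
eef_pos: [0.4842, 0.1504, 0.104]
eef_rot: [3.134, -0.001, 1.662]
wrist_force: [7.5, 3.4, 2.0]
opening: 0.0256
finger_force: 28.6
```

Emit:
{"method": "jog_arm", "body": {"deltas": [[[0,-2,0.5],0],[[0,0,0],0],[[0,0,0],0],[[0,0,0],0],[[0,0,0],0]]}}

```text
time_s: 41.32
eef_pos: [0.4841, 0.1504, 0.1039]
eef_rot: [3.13, -0.001, 1.662]
wrist_force: [11.2, 2.7, 3.8]
opening: 0.0258
finger_force: 28.1
```

Emit:
{"method": "jog_arm", "body": {"deltas": [[[0,0,0],0],[[0,0,0],0],[[0,0,0],0],[[0,0,0],0],[[0,0,-10],0]], "fingers": 50}}

```text
time_s: 41.73
eef_pos: [0.477, 0.1489, 0.1114]
eef_rot: [-3.139, 0.001, 1.662]
wrist_force: [-0.2, -0.2, -0.3]
opening: 0.0495
finger_force: 0.0
```

Emit:
{"method": "jog_arm", "body": {"deltas": [[[0,0,-35],0],[[0,0,-35],0],[[0,0,-35],0],[[0,0,-25],0],[[0,0,0],0]]}}

```text
time_s: 42.15
eef_pos: [0.4799, 0.1491, 0.2469]
eef_rot: [3.136, -0.003, 1.661]
wrist_force: [-0.5, 0.0, 0.3]
opening: 0.0503
finger_force: 0.0
```

```bash
python3 -c "
from h import *
c,s_=np.cos(YAW),np.sin(YAW); kp=np.array([.533,.152])-.0495*np.array([c,s_])
s=shot('scene')
u,v=proj(s,[*kp,.121])[0].astype(int); k=cv2.inRange(s['pixels'],(0,0,0),(60,60,60)); 
p=np.argwhere(k[v-14:v+15,u-14:u+15]); print((u,v),'dark',p.mean(0)[::-1]+[u-14,v-14],len(p))
w=shot('wrist'); C=cloud(w); z=C[...,2]; m=(z>.11)&(z<.155)&(np.abs(C[...,0]-.5)<.07)&(np.abs(C[...,1]-.15)<.04); print(m.sum(),C[m].min(0),C[m].max(0))
go([.4315,.342,.2],1.37)
"
```

```text
(np.int64(304), np.int64(179)) dark [305.         180.24390244] 41
651 [0.46868664 0.11003231 0.11020427] [0.52551136 0.16405869 0.13260765]
t 42.25 pos [0.478  0.1494 0.2432] yaw 1.662 q1,7 [-0.93  0.06]
  shift mm [196.  -28.7  43.2] turn 0.292
```

Lever confirmed in the green notch (scene knob matches). Now toward the tag.

Emit:
{"method": "jog_arm", "body": {"deltas": [[[25,-9,0],0.1],[[25,-9,0],0.1],[[25,-9,0],0.09],[[25,-9,0],0],[[0,0,0],0]]}}

```text
time_s: 42.67
eef_pos: [0.4461, 0.2552, 0.2405]
eef_rot: [-3.139, 0.002, 1.378]
wrist_force: [-0.3, 0.7, -0.0]
opening: 0.0498
finger_force: 0.0
```

Emit:
{"method": "jog_arm", "body": {"deltas": [[[0,0,0],0],[[0,0,0],0],[[0,0,0],0],[[0,0,0],0],[[0,0,0],0]]}}

```text
time_s: 43.08
eef_pos: [0.4484, 0.2495, 0.2423]
eef_rot: [-3.142, 0.0, 1.37]
wrist_force: [-0.2, 0.0, 0.9]
opening: 0.05
finger_force: 0.0
```

```bash
python3 -c "
from h import *
w=shot('wrist'); save(w,'w11.png'); C=cloud(w)
hsv=cv2.cvtColor(w['pixels'],cv2.COLOR_BGR2HSV); b=(cv2.inRange(hsv,(3,130,60),(20,255,255))>0)&(w['range_z']>0)
q=C[b]; q=q[(q[:,1]>.28)&(q[:,1]<.4)]
for lo,hi in ((.03,.1),(.1,.12),(.12,.14),(.14,.155)):
  k=q[(q[:,2]>lo)&(q[:,2]<hi)]
  if len(k)>5:
    r=cv2.minAreaRect(k[:,:2].astype(np.float32)*1000); print(lo,len(k),k.mean(0).round(4),k.min(0).round(3),k.max(0).round(3),'slope',np.polyfit(k[:,1],k[:,0],1)[0].round(3),r)
b2=cv2.inRange(hsv,(3,130,60),(20,255,255)); print(np.argwhere(b2).min(0),np.argwhere(b2).max(0))
go([.4315,.342,.2],1.37)
"
```

```text
0.03 196 [0.4302 0.3443 0.0701] [0.407 0.321 0.031] [0.439 0.377 0.099] slope 0.236 ((422.61187744140625, 350.0316162109375), (54.28337097167969, 23.14173126220703), 72.00082397460938)
0.1 255 [0.4306 0.3444 0.1088] [0.42 0.32 0.1 ] [0.439 0.368 0.12 ] slope 0.31 ((429.7515869140625, 344.090087890625), (49.45079040527344, 6.481146812438965), 72.94363403320312)
0.12 75 [0.4322 0.3431 0.1309] [0.428 0.332 0.12 ] [0.436 0.354 0.14 ] slope 0.35 ((432.2279052734375, 343.2445983886719), (23.66469383239746, 0.8858585357666016), 71.62037658691406)
0.14 231 [0.43   0.3444 0.145 ] [0.424 0.332 0.14 ] [0.436 0.356 0.147] slope 0.297 ((429.8150939941406, 344.01580810546875), (23.730634689331055, 6.076787948608398), 72.30793762207031)
[ 61 130] [383 492]
t 43.13 pos [0.4484 0.2497 0.2423] yaw 1.37 q1,7 [-1.18 -0.37]
  shift mm [ 87.1 -34.9  42.3] turn 0.0
```

View pics/w11.png

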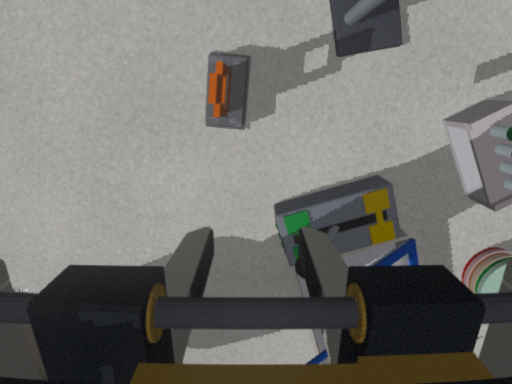

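The wrist view shows the tag in its stand at (218,89). Its top face measures 23.7 × 6.1 mm, centred at (0.4298,0.3440), long axis at 72.3°.

Emit:
{"method": "jog_arm", "body": {"deltas": [[[30,-12,0],0],[[30,-12,0],0],[[29,-13,0],0],[[0,0,30],0.108],[[0,0,0],0]], "fingers": 45}}

```text
time_s: 43.55
eef_pos: [0.4273, 0.3459, 0.209]
eef_rot: [-3.14, 0.004, 1.263]
wrist_force: [-0.7, -0.9, -0.5]
opening: 0.0449
finger_force: 0.0
```

Emit:
{"method": "jog_arm", "body": {"deltas": [[[0,0,20],0],[[0,0,0],0],[[0,0,0],0],[[0,0,0],0],[[0,0,0],0]]}}

```text
time_s: 43.97
eef_pos: [0.4302, 0.3446, 0.1935]
eef_rot: [3.141, -0.001, 1.263]
wrist_force: [-0.5, 0.1, -0.1]
opening: 0.0454
finger_force: 0.0
```

```bash
python3 -c "
from h import *
go([.4298,.344,.113],1.262)"
```

```text
t 43.97 pos [0.4302 0.3446 0.1935] yaw 1.263 q1,7 [-1.28 -0.54]
  shift mm [-0.7 -0.2 80.5] turn 0.001
```

Emit:
{"method": "jog_arm", "body": {"deltas": [[[0,0,30],0],[[0,0,26],0],[[0,0,15],0],[[0,0,7],0],[[0,0,2],0]]}}

```text
time_s: 44.38
eef_pos: [0.4296, 0.3448, 0.112]
eef_rot: [-3.141, 0.001, 1.264]
wrist_force: [0.6, 0.3, -0.2]
opening: 0.0452
finger_force: 0.0
```

Emit:
{"method": "jog_arm", "body": {"deltas": [[[0,0,0],0],[[0,0,0],0],[[0,0,0],0],[[0,0,0],0],[[0,0,0],0]]}}

```text
time_s: 44.8
eef_pos: [0.4297, 0.3453, 0.1129]
eef_rot: [3.141, -0.001, 1.264]
wrist_force: [0.1, 0.0, 0.1]
opening: 0.0449
finger_force: 0.0
```

Emit:
{"method": "jog_arm", "body": {"deltas": [[[0,0,0],0],[[0,0,0],0],[[0,0,0],0],[[0,0,0],0],[[0,0,0],0]], "fingers": 2}}

```text
time_s: 45.22
eef_pos: [0.4295, 0.345, 0.1123]
eef_rot: [3.142, 0.0, 1.264]
wrist_force: [0.8, -1.6, -0.5]
opening: 0.0163
finger_force: 0.0
```

Emit:
{"method": "jog_arm", "body": {"deltas": [[[0,0,0],0],[[0,0,0],0],[[0,0,0],0],[[0,0,0],0],[[0,0,0],0]]}}

```text
time_s: 45.63
eef_pos: [0.4301, 0.3449, 0.1123]
eef_rot: [3.14, -0.0, 1.264]
wrist_force: [2.9, -0.7, -1.1]
opening: 0.0058
finger_force: 30.0
```

```bash
python3 -c "
from h import *
go([.4298,.344,.17],1.262);print(state()['opening'])"
```

```text
t 45.63 pos [0.4301 0.3449 0.1123] yaw 1.264 q1,7 [-1.18 -0.43]
  shift mm [ -1.   -0.1 -57.7] turn 0.002
0.0057711182144707185
```

Emit:
{"method": "jog_arm", "body": {"deltas": [[[0,0,-15],0],[[0,0,-20],0],[[0,0,-20],0],[[0,0,-15],0],[[0,0,-8],0]]}}

```text
time_s: 46.05
eef_pos: [0.4294, 0.3453, 0.1918]
eef_rot: [-3.141, -0.001, 1.264]
wrist_force: [0.1, -0.1, -0.8]
opening: 0.0058
finger_force: 30.0
```

Emit:
{"method": "jog_arm", "body": {"deltas": [[[0,0,0],-0.1],[[0,0,0],-0.1],[[0,0,0],-0.076],[[0,0,0],0],[[0,0,0],0]]}}

```text
time_s: 46.47
eef_pos: [0.4291, 0.3449, 0.19]
eef_rot: [-3.141, -0.0, 1.537]
wrist_force: [-0.3, -0.6, -0.7]
opening: 0.0057
finger_force: 30.0
```

```bash
python3 -c "
from h import *
w=shot('wrist'); save(w,'w12.png'); C=cloud(w); np.save('w12.npy',w,allow_pickle=True)
print(proj(w,[[.5138,.395,.15],[.5884,.3927,.142]]))
hsv=cv2.cvtColor(w['pixels'],cv2.COLOR_BGR2HSV); r=cv2.inRange(hsv,(0,140,60),(5,255,255))|cv2.inRange(hsv,(172,140,60),(180,255,255))
n,l,st,ce=cv2.connectedComponentsWithStats(r)
for i in range(1,n):
  if st[i,4]>6: print('red',st[i],ce[i].round(1),onplane(w,ce[i],.15)[0].round(4))
z=C[...,2]; m=(z>.115)&(z<.165)&(C[...,0]>.495)&(C[...,0]<.6)&(abs(C[...,1]-.395)<.02); q=C[m]; print(len(q))
for lo in np.arange(.5,.6,.015):
  k=q[(q[:,0]>lo)&(q[:,0]<lo+.015)]
  if len(k): print(lo.round(3),len(k),k.mean(0).round(4),k.min(0).round(3),k.max(0).round(3))
go([.474,.396,.178],1.54);print(state()['opening'])"
```

```text
[[382.2752312  143.20239002]
 [479.30349965 142.68206379]]
red [376 130  16  16 190] [383.8 137.5] [0.5146 0.3988 0.15  ]
red [453 355  26  27  98] [464.1 365. ] [0.6088 0.1958 0.15  ]
1729
0.5 158 [0.512  0.3992 0.1531] [0.509 0.394 0.148] [0.515 0.404 0.156]
0.515 208 [0.5225 0.3991 0.1514] [0.515 0.394 0.148] [0.53  0.403 0.156]
0.53 222 [0.5373 0.3987 0.1472] [0.53  0.394 0.143] [0.545 0.402 0.151]
0.545 203 [0.5523 0.3987 0.143 ] [0.545 0.394 0.138] [0.56  0.402 0.147]
0.56 178 [0.5671 0.3984 0.1391] [0.56  0.394 0.135] [0.575 0.402 0.142]
0.575 594 [0.584  0.399  0.1353] [0.575 0.39  0.115] [0.59  0.406 0.144]
0.59 166 [0.5934 0.3975 0.1418] [0.59  0.39  0.132] [0.598 0.406 0.143]
t 46.52 pos [0.4292 0.3449 0.19  ] yaw 1.537 q1,7 [-1.22 -0.33]
  shift mm [52.6 43.1 12. ] turn -0.003
0.005749258696626101
```

View pics/w12.png

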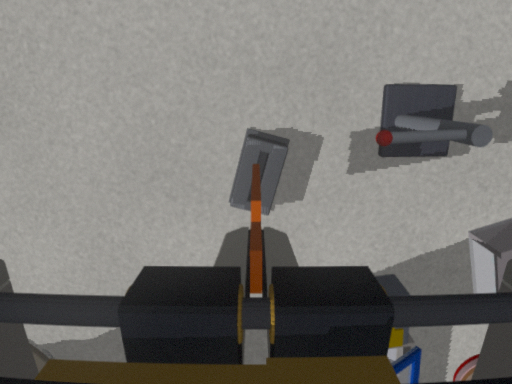

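The wrist view shows the held tag between the fingers (256,230), the red peg tip at (384,137) and the post at (480,135). Peg y is about 0.397, averaging the views, so I align the eye ahead of the tip.

Emit:
{"method": "jog_arm", "body": {"deltas": [[[20,10,0],0],[[20,10,3],0],[[15,10,4],0],[[0,10,4],0],[[0,3,0],0]]}}

```text
time_s: 46.93
eef_pos: [0.4749, 0.3985, 0.1781]
eef_rot: [-3.142, 0.002, 1.539]
wrist_force: [-0.1, -1.0, 0.2]
opening: 0.0058
finger_force: 30.0
```

Emit:
{"method": "jog_arm", "body": {"deltas": [[[0,0,0],0],[[0,0,0],0],[[0,0,0],0],[[0,0,0],0],[[0,0,0],0]]}}

```text
time_s: 47.35
eef_pos: [0.4739, 0.3985, 0.1796]
eef_rot: [-3.141, -0.0, 1.54]
wrist_force: [0.5, -0.6, -0.2]
opening: 0.0057
finger_force: 30.0
```

```bash
python3 -c "
from h import *
go([.474,.398,.1785],1.54)
s=shot('scene'); save(s,'s13f.png')
cv2.imwrite('pics/s13.png',cv2.resize(s['pixels'][150:230,340:420],None,fx=7,fy=7,interpolation=cv2.INTER_CUBIC))
st=state()['eef_pos']; eye=st-[0,.001,.0273]; print(proj(s,[eye,[.5138,.397,.15]])-[340,150], )
h2=cv2.cvtColor(s['pixels'],cv2.COLOR_BGR2HSV); r=cv2.inRange(h2,(3,130,80),(18,255,255)); r[:,:340]=0;r[:,420:]=0;r[:150]=0;r[230:]=0
p=np.argwhere(r)[:,::-1]; print(p.min(0)-[340,150],p.max(0)-[340,150])
"
```

```text
t 47.35 pos [0.4739 0.3985 0.1796] yaw 1.54 q1,7 [-1.2  -0.34]
  shift mm [-0.4  0.1  1.1] turn -0.0
[[44.42676663 38.56154442]
 [41.02837871 46.16147286]]
[35 31] [51 60]
```

View pics/s13.png

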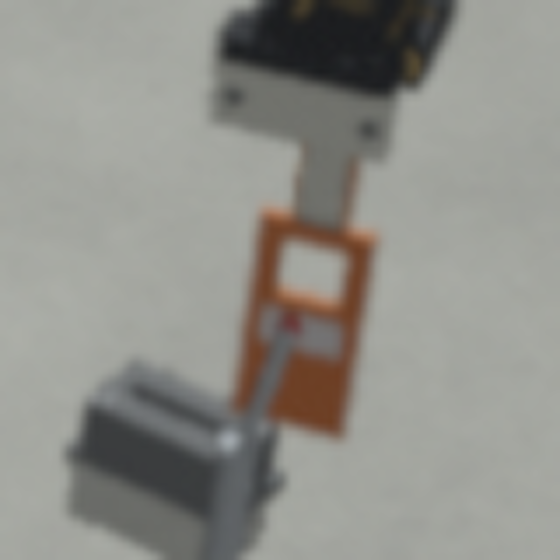

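The scene crop shows the eye at (313,270) exactly where predicted and the peg tip at (290,322) as expected, so I thread it along the peg.

Emit:
{"method": "jog_arm", "body": {"deltas": [[[0,10,0],0],[[0,12,1],0],[[0,12,0],0],[[0,8,1],0],[[0,8,2],0]]}}

```text
time_s: 47.82
eef_pos: [0.526, 0.3967, 0.1753]
eef_rot: [3.141, 0.0, 1.539]
wrist_force: [-0.1, 0.2, -0.5]
opening: 0.0058
finger_force: 30.0
```

Emit:
{"method": "jog_arm", "body": {"deltas": [[[0,8,2],0],[[0,8,2],0],[[0,8,2],0],[[0,6,1],0],[[0,0,0],0]]}}

```text
time_s: 48.23
eef_pos: [0.5555, 0.3957, 0.1679]
eef_rot: [3.141, 0.001, 1.539]
wrist_force: [0.6, -0.4, 0.4]
opening: 0.0057
finger_force: 30.0
```

Emit:
{"method": "jog_arm", "body": {"deltas": [[[0,0,3],0],[[0,0,3],0],[[0,0,2],0],[[0,0,0],0],[[0,0,0],0]]}}

```text
time_s: 48.65
eef_pos: [0.5538, 0.3963, 0.1602]
eef_rot: [-3.141, 0.0, 1.54]
wrist_force: [-0.3, -0.2, -0.7]
opening: 0.0059
finger_force: 30.0
```

```bash
python3 -c "
from h import *
go([.554,.397,.1585],1.54); print(state()['wrist_force'],state()['opening'])
s=shot('scene'); cv2.imwrite('pics/s14.png',cv2.resize(s['pixels'][150:230,340:420],None,fx=7,fy=7,interpolation=cv2.INTER_CUBIC))
"
```

```text
t 48.65 pos [0.5538 0.3963 0.1602] yaw 1.54 q1,7 [-1.07 -0.27]
  shift mm [0.7 0.2 1.7] turn 0.0
[-0.31504428 -0.18504326 -0.71315191] 0.005885301267804004
```

I've gone over the 14-picture viewing limit, so from here I check by numbers only.

Emit:
{"method": "jog_arm", "body": {"deltas": [[[0,0,2],0],[[0,0,2],0],[[0,0,0],0],[[0,0,0],0],[[0,0,0],0]]}}

```text
time_s: 49.12
eef_pos: [0.5543, 0.3964, 0.1572]
eef_rot: [3.141, -0.001, 1.54]
wrist_force: [-1.9, -0.1, 7.9]
opening: 0.0063
finger_force: 30.0
```

```bash
python3 -c "
from h import *
print(state()['wrist_force'],state()['eef_pos'])
s=shot('scene'); h2=cv2.cvtColor(s['pixels'],cv2.COLOR_BGR2HSV); r=cv2.inRange(h2,(3,130,80),(18,255,255)); r[:,:340]=0;r[:,420:]=0;r[:150]=0;r[240:]=0
k=(r>0)&(s['range_z']>0); q=cloud(s)[k]; print(len(q),q.mean(0).round(4),q.min(0).round(3),q.max(0).round(3))
eye=state()['eef_pos']-[0,.001,.0273]; print(proj(s,eye))
red=cv2.inRange(h2,(0,140,60),(3,255,255))|cv2.inRange(h2,(170,120,60),(180,255,255)); red[:,:360]=0;red[:,400:]=0;red[:180]=0;red[215:]=0; print(np.argwhere(red)[:,::-1].mean(0) if red.any() else 'tip hidden', proj(s,[.5138,.397,.15]))
c=max(cv2.findContours(r,cv2.RETR_CCOMP,cv2.CHAIN_APPROX_NONE)[0],key=len); print(cv2.boundingRect(c))
"
```

```text
[-1.87009076 -0.06952114  7.91540047] [0.5543316  0.39640888 0.15720028]
160 [0.5563 0.3953 0.1019] [0.548 0.37  0.053] [0.563 0.417 0.153]
[[376.25816049 209.16234593]]
tip hidden [[381.02837871 196.16147286]]
(366, 202, 10, 27)
```

The peg now supports the tag (8 N up). Release, rise, and check.

Emit:
{"method": "jog_arm", "body": {"deltas": [[[0,0,-1],0],[[0,0,0],0],[[0,0,0],0],[[0,0,0],0],[[0,0,0],0]], "fingers": 24}}

```text
time_s: 49.58
eef_pos: [0.5541, 0.3962, 0.1571]
eef_rot: [-3.141, 0.0, 1.54]
wrist_force: [-0.0, -0.7, -0.5]
opening: 0.0238
finger_force: 0.0
```

Emit:
{"method": "jog_arm", "body": {"deltas": [[[0,0,-10],0],[[0,0,-15],0],[[0,0,-25],0],[[0,0,-30],0],[[0,0,-30],0]]}}

```text
time_s: 50.0
eef_pos: [0.554, 0.3958, 0.2688]
eef_rot: [-3.141, 0.001, 1.539]
wrist_force: [0.8, 1.6, -0.8]
opening: 0.0239
finger_force: 0.0
```

Emit:
{"method": "jog_arm", "body": {"deltas": [[[-15,-25,-15],0],[[-20,-30,0],0],[[-20,-30,0],0],[[-20,-20,0],0],[[0,0,0],0]]}}

```text
time_s: 50.42
eef_pos: [0.4432, 0.3206, 0.283]
eef_rot: [-3.138, -0.0, 1.538]
wrist_force: [0.4, -0.4, 0.4]
opening: 0.0238
finger_force: 0.0
```

Emit:
{"method": "jog_arm", "body": {"deltas": [[[0,0,0],0],[[0,0,0],0],[[0,0,0],0],[[0,0,0],0],[[0,0,0],0]]}}

```text
time_s: 50.83
eef_pos: [0.4476, 0.3248, 0.282]
eef_rot: [3.141, 0.001, 1.54]
wrist_force: [-0.3, -0.7, 0.6]
opening: 0.0241
finger_force: 0.0
```

```bash
python3 -c "
from h import *
print(state()['eef_pos'],state()['wrist_force'])
for n in ('scene','wrist'):
  s=shot(n); h2=cv2.cvtColor(s['pixels'],cv2.COLOR_BGR2HSV); r=cv2.inRange(h2,(3,130,70),(18,255,255))
  C=cloud(s); q=C[(r>0)&(s['range_z']>0)]; q=q[(abs(q[:,0]-.56)<.06)&(abs(q[:,1]-.395)<.05)&(q[:,2]>.03)]
  print(n,len(q)); 
  for lo,hi in ((.04,.09),(.09,.14),(.155,.175),(.175,.2)):
    k=q[(q[:,2]>lo)&(q[:,2]<hi)]
    if len(k)>3: print(' ',lo,len(k),k.mean(0).round(4),k.min(0).round(3),k.max(0).round(3))
s=shot('top'); C=cloud(s); hs=cv2.cvtColor(s['pixels'],cv2.COLOR_BGR2HSV); b=(cv2.inRange(hs,(105,100,40),(130,255,255))>0)&(s['range_z']>0)
q=C[b]; q=q[(q[:,1]<.1)&(q[:,1]>-.15)&(q[:,0]<.66)&(q[:,2]<.2)]; d=(q[:,:2]-DC)@[np.cos(YAW),np.sin(YAW)]
print('cover',np.polyfit(d,q[:,2],1),len(q)); print('bar z',np.percentile(q[d<-.085,2],90),np.sum(d<-.085))
"
```

```text
[0.44755216 0.32478506 0.28203565] [-0.31923537 -0.66202057  0.60398246]
scene 218
  0.04 71 [0.551  0.4052 0.0731] [0.544 0.374 0.055] [0.555 0.42  0.09 ]
  0.09 44 [0.5538 0.3971 0.1207] [0.548 0.373 0.09 ] [0.559 0.418 0.14 ]
  0.155 41 [0.5582 0.3948 0.1638] [0.554 0.385 0.155] [0.564 0.41  0.175]
  0.175 30 [0.5608 0.3947 0.1829] [0.556 0.385 0.175] [0.567 0.404 0.189]
wrist 2038
  0.04 349 [0.5441 0.4022 0.0721] [0.541 0.375 0.04 ] [0.585 0.426 0.09 ]
  0.09 491 [0.5481 0.3984 0.1179] [0.544 0.372 0.09 ] [0.587 0.424 0.14 ]
  0.155 322 [0.5514 0.3985 0.164 ] [0.55  0.383 0.155] [0.556 0.42  0.175]
  0.175 464 [0.554  0.3944 0.1862] [0.551 0.382 0.175] [0.56  0.406 0.192]
cover [-0.51498448  0.097826  ] 1326
bar z 0.1517411695939026 201
```

Emit:
{"method": "jog_arm", "body": {"deltas": [[[0,0,0],0],[[0,0,0],0],[[0,0,0],0],[[0,0,0],0],[[0,0,0],0]]}}

```text
time_s: 51.4
eef_pos: [0.4469, 0.3245, 0.2823]
eef_rot: [3.142, -0.0, 1.54]
wrist_force: [0.3, 0.4, 1.0]
opening: 0.0241
finger_force: 0.0
```

```bash
python3 -c "
from h import *
s=shot('top'); lab=cv2.cvtColor(s['pixels'],cv2.COLOR_BGR2LAB).astype(int)
for a in [(-.033,.042),(-.033,-.052),(.033,.042),(.033,-.052),(0,-.1)]:
  u,v=proj(s,[*dry(*a),.02])[0].round().astype(int); print(a,(u,v),np.median(s['pixels'][v-3:v+4,u-3:u+4].reshape(-1,3),0))
blobs(s,.02)
s=shot('scene'); h2=cv2.cvtColor(s['pixels'],cv2.COLOR_BGR2HSV); r=cv2.inRange(h2,(3,130,70),(18,255,255))
C=cloud(s); q=C[(r>0)&(s['range_z']>0)]; q=q[(abs(q[:,0]-.56)<.06)&(abs(q[:,1]-.395)<.05)&(q[:,2]>.03)]; print(q.mean(0).round(4),q.max(0).round(4))
c,s_=np.cos(YAW),np.sin(YAW); kp=np.array([.533,.152])-.0495*np.array([c,s_]); u,v=proj(s,[*kp,.121])[0].astype(int); k=cv2.inRange(s['pixels'],(0,0,0),(60,60,60)); p=np.argwhere(k[v-14:v+15,u-14:u+15]); print('knob',p.mean(0)[::-1]+[u-14,v-14],len(p))
"
```

```text
(-0.033, 0.042) (np.int64(240), np.int64(204)) [132. 138. 146.]
(-0.033, -0.052) (np.int64(274), np.int64(201)) [138. 138. 146.]
(0.033, 0.042) (np.int64(238), np.int64(181)) [134. 145. 136.]
(0.033, -0.052) (np.int64(271), np.int64(177)) [105. 124. 135.]
(0, -0.1) (np.int64(290), np.int64(187)) [126. 131. 129.]
px (367, 262) xy [ 0.3548 -0.3247] bbox [ 0.3556 -0.324 ] r 0.0313 bgr [  0. 146. 174.]
px (189, 180) xy [0.5891 0.1638] bbox [0.5864 0.1638] r 0.0389 bgr [ 19.5  86.  102.5]
px (344, 113) xy [ 0.771  -0.2721] bbox [ 0.7713 -0.2716] r 0.02 bgr [121.  53.  24.]
[0.5555 0.3987 0.1266] [0.5648 0.4203 0.1908]
knob [305.         180.24390244] 41
```

All four dish tints show at their tray spots, the lever and cover hold, and the tag is still. I hand the job in.

```bash
python3 -c "
from station import *
print(sign_off())"
```

```text
the job is handed in; nothing more can be done
None
```

The job is handed in at about 51 s with no verdict returned: by my own measurements all four dishes lie in the tray, the cover rests near 0.50 rad, the lever is in the green notch and the tag hangs on the peg, but I viewed 17 pictures, over the limit of 14.

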